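Square up the row of slide cassettes in the filing rack

ROBOT

A 6-joint arm with a two-finger parallel gripper is mounted at the origin on the work surface. World frame = base frame: x ahead of the robot, y to its left, z up, the work surface at z = 0. Lengths are in mm, angles in rad, forces in N, time in s.
With the tool pointing down it reaches from about 275 to 975 mm from the base axis. Payload 8.4 kg.
Tool frame: the origin (TCP) lies at the very end of the fingers, on their centre line; the grasp point (between the pads) lies 19 mm behind it; x points along the fingers, z is the direction in which the jaws open and shut, and the axes are right-handed (so a half turn about x gives the same grasp; the last joint's range is limited). The gripper opens to 92 mm and grips with 3 to 60 N. Pads are 20 mm wide; open, the fingers measure 128 mm over their backs; the gripper's body (75 mm by 189 mm) begins 69 mm behind the grasp point.
Start: joints at [1.3, 0.353, 1.633, -0, 1.155, -0.002], TCP at [165.983, 602.559, 214.583] pointing down, gripper open.
Joint ranges: [-2.63, 2.63], [-0.92, 2.1], [0.06, 2.66], [-1.3, 4.44], [0, 2.69], [-3.02, 3.02]. Speed limits (rad/s): [2.22, 2.22, 2.79, 3.14, 3.14, 3.14].

INTERFACE

Orientations are given as a 3x3 rotation matrix whose columns are the frame's x, y, z axes.
In Python, from station import state, capture, close_job, outline_of gives the robot as it stands.
- The arm moves only by the tool step_arm, never from a script. Its arguments are lists of equal length, an entry for each row: "slide": the shift along the tool's x, y, z each as a share of 0.1 m, from -1 to 1, a list of three; "twist": the turn, a rotation vector about the tool's x, y, z each as a share of 30 degrees, from -1 to 1, a list of three; "hand": the opening, from 0 (shut) to 1 (fully open). A call has 1 to 12 rows; each row is the pose to reach, as a shift and turn from the pose commanded when the call began, along the tool's axes at that moment; what a row does not reach only later rows make up. A row lasts 1/12 s, in which the tool goes at most 41.7 mm and 7.16 degrees, less where a joint would pass 70% of its speed; a pose out of reach is approached as far as the arm can. A call with a number of a shift or a turn outside -1 to 1 is refused whole. A call with a gripper value outside its range is refused whole. The fingers move at their own pace and stop on an object; "force" is the grip in N (left out, the last holds). Time passes only in rows, so rows that repeat a pose let the fingers close. It gives the time, the measured TCP pose, the force and the opening at its end, in the units of the state.
- state(): the state, without advancing time (a new reading comes with each control period).
- capture(name): name is "scene" or "top"; returns a dict with "image" (384x512x3 uint8, red, green, blue), "camera_matrix" (3x3 intrinsics, pixels), "xyz" and "rotation" of the camera in the world. Camera axes: x right, y down, z forward; pixel columns grow to the right and rows downward; lengths in mm; the calibration is good to about 2 mm. A picture is of the moment at which its call begins. There is no depth.
- close_job(): hands the job in, once; it reports no verdict.
Trained networks look in a picture, given as the dict that the camera call returned (one of the last four; its "shot" number tells which), for a name from the list of things; names that differ only in an ending like _2 or _b are one class to them, and where a whole thing is asked for, a point or a joint stands for the part that bears it (a point fixed in the world has none). Each returns a list of dicts, best first, with "score" (0 to 1); they miss things now and then, are a little off and sometimes report something else, mostly with a low value. They report only what shows in the picture. A call takes as long as a camera call. They do not tell look-alikes from the thing itself.
- outline_of(picture, query): "mask" (384x512 bool, what is visible of it) and "bbox" ([left, top, right, bottom] in pixels, round what is visible of it).
The state is a dict: "time": time; "joint_positions": joint angles; "joint_velocities": joint speeds; "joint_torque": joint torques, N m; "ee_pos": TCP position; "ee_rot": TCP orientation; "contact_force": force on the tool from outside, world axes, zero at the start; "torque": the same for the moment, N m; "opening": finger opening in mm.
Only numpy, scipy, OpenCV 4.12 (cv2) and the standard library are available. Lean on these libraries where they do the work, as an engineer would, in place of code of your own. Each camera call takes 0.05 s, during which the arm holds its last target.

TASK

The four slide cassettes in the filing rack have slumped against the backstop: stand the row upright and press it firmly home against the backstop (a steady push of about 15 N held for a moment, never more than 30 N, there is glass in them), and push every cassette's end flush against the rack's fence. Finish with the follower slid up so that it closes on the upright row and leaves no gaps. Keep the cassettes standing in the rack and do not disturb the other things on the bench.

Things in the scene. Friction and masses are not known exactly. Their poses are not given: they have to be found in the camera images.
- rack: Grey-painted metal filing rack fixed on the bench; base 160 (x) x 340 (y) x 8 mm thick, origin at the centre of its underside on the bench. Its floor, on which the cassettes stand, is 8 mm above the origin. One low fence runs along its -x edge (robot's side): its inner face is at x = -68 mm, its top 40 mm above the bench, 8 mm thick. The +x side is open. The row and the follower move along its y axis; the backstop is at the +y end. The base reaches x = +80 mm.
- stop: Backstop, an upright steel plate 100 mm wide (x), 8 mm thick, 76 mm high, screwed to the rack's floor towards the +y end, axes as the rack's. Origin at the centre of the lower edge of the face that looks to -y at the row; the face is the plane y = 0. It does not move; where along the rack it has been set (about 26 mm of choice) differs.
- follower (a joint): Travel in m of the follower (sliding steel pusher plate with a black square post behind it) along the rack's +y axis, towards the backstop; 0 = farthest back, 0.13 = limit. It starts between 0 and 0.025. Drags with about 2.5 N plus 4 N per m/s, and stays where it is left.
- follower_face (a point): Middle of the follower's front face (90 mm wide in x, from 9 to 61 mm above the bench, 8 mm thick), which looks to the rack's +y. At joint value q it lies at rack x = 0, y = -30 mm + q, 35 mm above the bench. At the end it should stand 48 mm from the backstop's face (four cassettes).
- follower_grip (a point): On the axis of the follower's square black post, 26 x 26 mm, axes as the rack's, rising from 21 to 91 mm above the bench; this point is 75 mm above the bench and 52 mm behind (rack -y of) the follower's front face. A good place to pinch from above, or push.
- cassette_a: Slide cassette (first, nearest the backstop, its top edge leaning on it): a rigid white plate 120 mm long (its x), 12 mm thick (its y), 76 mm high (its z) with four glass slides in each face, about 0.09 to 0.16 kg. Origin at the centre of its bottom edge face (60 mm to either end). At the start it leans about 24 degrees with its top towards the backstop and lies up to about 20 mm out from the fence; stood up and flush with the fence its origin is at rack x = -8 mm, z = 8 mm.
- cassette_b: Slide cassette (second): a rigid white plate 120 mm long (its x), 12 mm thick (its y), 76 mm high (its z) with four glass slides in each face, about 0.09 to 0.16 kg. Origin at the centre of its bottom edge face (60 mm to either end). At the start it leans about 24 degrees with its top towards the backstop and lies up to about 20 mm out from the fence; stood up and flush with the fence its origin is at rack x = -8 mm, z = 8 mm.
- cassette_c: Slide cassette (third): a rigid white plate 120 mm long (its x), 12 mm thick (its y), 76 mm high (its z) with four glass slides in each face, about 0.09 to 0.16 kg. Origin at the centre of its bottom edge face (60 mm to either end). At the start it leans about 24 degrees with its top towards the backstop and lies up to about 20 mm out from the fence; stood up and flush with the fence its origin is at rack x = -8 mm, z = 8 mm.
- cassette_d: Slide cassette (fourth and last, nearest the follower): a rigid white plate 120 mm long (its x), 12 mm thick (its y), 76 mm high (its z) with four glass slides in each face, about 0.09 to 0.16 kg. Origin at the centre of its bottom edge face (60 mm to either end). At the start it leans about 24 degrees with its top towards the backstop and lies up to about 20 mm out from the fence; stood up and flush with the fence its origin is at rack x = -8 mm, z = 8 mm.
- spare_cassette: A fifth such cassette lying flat on the bench, 120 (x) x 76 (y) x 12 mm, not part of the job; origin under its centre.
- oil_bottle: Brown glass bottle standing on the bench beside the rack's open side, 42 mm across, 85 mm high, not part of the job; origin at the centre of its base.
- beaker: Glass beaker, 72 mm across, 95 mm high, not part of the job; origin at the centre of its base.
- spatula: Narrow steel laboratory spatula, 170 mm long, 14 mm wide, lying on the bench along its x, not part of the job; origin underneath its middle.
- coverslip_box: Cardboard box 70 x 90 x 30 mm, not part of the job; origin at the centre of its base.
- dishes: Stack of three flat round plastic dishes, 90 mm across, 46 mm high, not part of the job; origin at the centre of its base.
- stain_jar: Glass jar with a white lid, 60 mm across, 80 mm high, not part of the job; origin at the centre of its base.
Things that resemble listed ones, but are neither listed nor needed, are in the scene too. What is shaped like the cassette_d but black or red is not meant.

How it is judged (in metres and radians):
On the way:
1. the four cassettes are upright (within 0.05 rad) and the row presses on the backstop with more than 7 N (angle between each of cassette_a, cassette_b, cassette_c, cassette_d's own z axis and vertical below 0.05 rad and contact force between cassette_a and stop above 7 N), for 0.1 s.
At the end, for the whole second after the job is handed in: All four cassettes at rest on the rack floor (within 3.5 mm), in order, upright within 0.05 rad, square within 0.035 rad, ends within 3 mm of the fence, the first within 3 mm of the backstop; follower face 44 to 52 mm from the backstop face (48 is four cassettes) (angle between each of cassette_a, cassette_b, cassette_c, cassette_d's own z axis and vertical below 0.05 rad and x of each of cassette_a, cassette_b, cassette_c, cassette_d in the frame of rack below -0.005 m and angle between the x axis of each of cassette_a, cassette_b, cassette_c, cassette_d and the x axis of rack, either way round below 0.035 rad and z of each of cassette_a, cassette_b, cassette_c, cassette_d in the frame of rack below 0.0115 m and linear speed of each of cassette_a, cassette_b, cassette_c, cassette_d below 0.01 m/s and y of cassette_a in the frame of stop above -0.009 m and y of follower_face in the frame of stop between -0.052 and -0.044 m and y of cassette_b in the frame of cassette_a below -0.009 m and y of cassette_c in the frame of cassette_b below -0.009 m and y of cassette_d in the frame of cassette_c below -0.009 m); the robot touches nothing.
It fails at once if a bystander pushed more than 25 mm or tipped over (distance of any of spare_cassette, oil_bottle, beaker, spatula, coverslip_box, stain_jar, dishes from where it was at the start of the episode above 0.025 m or angle between any of spare_cassette, oil_bottle, beaker, spatula, coverslip_box, stain_jar, dishes's own z axis and vertical above 0.5 rad).
It fails at once if the row pressed on the backstop, or a cassette pressed by the fingers, with more than 30 N (contact force between cassette_a and stop above 30 N or contact force between the fingers and cassette_a above 30 N or contact force between the fingers and cassette_b above 30 N or contact force between the fingers and cassette_c above 30 N or contact force between the fingers and cassette_d above 30 N).
It fails at once if a cassette lifted more than 40 mm off the rack or knocked off it (z of any of cassette_a, cassette_b, cassette_c, cassette_d in the frame of rack above 0.048 m or z of any of cassette_a, cassette_b, cassette_c, cassette_d in the frame of rack below 0.002 m).
It also fails if it takes over 61 s, if anything falls off the work surface, if the arm or the gripper's body presses on something with over 40 N, if the wrist force passes 120 N, or if a joint passes its speed limit or range.

## Working session

There is one attempt and no reset: what is moved stays moved. The work goes in short steps, Python scripts to look and compute and a tool call to move; the robot and the scene stay as the last step left them, time stands still between calls to the robot, and variables do not carry over. Pictures are saved under pics/ and viewed, and the job is handed in when it is done.

Besides the shell and the picture viewer there is one more tool, called in YAML: its name, and indented under it one key for each argument. step_arm: Moves the arm, as the interface text tells. Its arguments: {"type":"object","properties":{"slide":{"type":"array"},"twist":{"type":"array"},"hand":{"type":"array"},"force":{"type":"number"}},"required":["slide","twist","hand"]}

```bash
ls; mkdir -p pics; python3 - <<'E'
from station import state, capture
import cv2,pickle
s=state(); print(s)
for n in ("scene","top"):
    c=capture(n); print(n,c["camera_matrix"],c["xyz"],c["rotation"],c["shot"])
    cv2.imwrite(f"pics/{n}0.png",cv2.resize(c["image"][:,:,::-1],(800,600),interpolation=cv2.INTER_CUBIC))
    pickle.dump(c,open(f"{n}0.pkl","wb"))
E
```

```text
pics
{'time': 0.0, 'joint_positions': array([ 1.29959612e+00,  3.53637796e-01,  1.63413324e+00, -1.02843239e-05,
        1.15517637e+00, -2.38921650e-03]), 'joint_velocities': array([ 1.29979811e-04, -2.96469235e-05,  6.08485015e-04,  1.20959528e-04,
       -8.37729128e-04,  7.63366305e-04]), 'joint_torque': array([ 2.32244311e-03, -5.93856597e+01, -3.34205174e+01,  6.99824723e-02,
        2.36937997e-02, -1.53951237e-04]), 'ee_pos': array([165.85644558, 602.08385227, 213.8705338 ]), 'ee_rot': array([[-3.53857550e-04, -9.64088466e-01,  2.65581070e-01],
       [-1.30775883e-03,  2.65581306e-01,  9.64087579e-01],
       [-9.99999082e-01, -6.16632043e-06, -1.35477315e-03]]), 'contact_force': array([0.24604763, 0.67205312, 0.04176886]), 'torque': array([-0.00374999, -0.00895308,  0.01190271]), 'opening': 91.84406801769424}
scene [[419.4295361    0.         257.4654483 ]
 [  0.         419.4295361  189.24462563]
 [  0.           0.           1.        ]] [1131.66606047 -756.00330526  761.33853618] [[ 0.77853626  0.3567074  -0.51637305]
 [ 0.627551   -0.45270278  0.63343503]
 [-0.00781255 -0.81720256 -0.57629761]] 1
top [[483.10937607   0.         256.8881989 ]
 [  0.         483.10937607 191.13444674]
 [  0.           0.           1.        ]] [ 267.11714271  -38.16686219 1492.48560068] [[-0.0252455  -0.98431257  0.17461797]
 [-0.99959671  0.02712726  0.00839763]
 [-0.0130028  -0.17433554 -0.98460045]] 2
```

View pics/scene0.png

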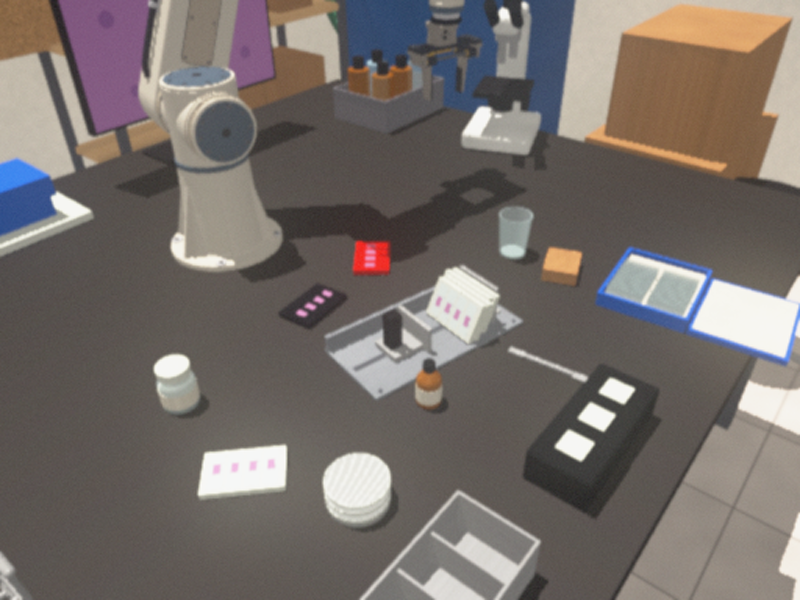

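View pics/top0.png

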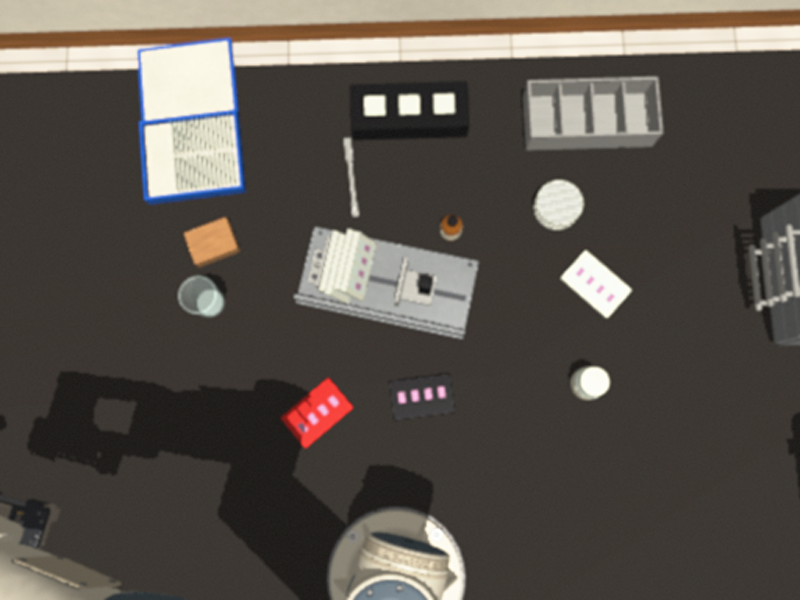

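```bash
python3 - <<'E'
from station import state, capture, outline_of
import cv2,pickle,numpy as np
for n,box in (("scene",(195,155,345,265)),("top",(180,135,315,225))):
    c=capture(n); pickle.dump(c,open(f"{n}1.pkl","wb"))
    for q in ("rack","stop","follower","cassette_d","oil_bottle","follower_grip"):
        r=outline_of(c,q)
        print(n,q,[(round(d["score"],2),d["bbox"]) for d in r][:6])
        if q in("rack","cassette_d"): pickle.dump([(d["mask"],d["score"]) for d in r],open(f"{n}_{q}.pkl","wb"))
    l,t,r_,b=box
    im=cv2.resize(c["image"][t:b,l:r_,::-1],None,fx=5,fy=5,interpolation=cv2.INTER_CUBIC)
    cv2.imwrite(f"pics/{n}1c.png",im); print(im.shape)
E
```

```text
scene rack [(0.68, [208.2, 187.8, 336.2, 250.8])]
scene stop [(0.63, [348.6, 159.6, 373.8, 187.5]), (0.55, [296.1, 170.7, 319.6, 209.6]), (0.55, [285.6, 173.1, 315.1, 193.7])]
scene follower [(0.93, [242.8, 196.3, 275.7, 231.4])]
scene cassette_d [(0.96, [273.2, 176.4, 311.3, 219.6]), (0.94, [227.0, 155.4, 250.4, 176.1]), (0.73, [179.0, 178.5, 221.3, 212.3]), (0.57, [283.9, 178.6, 313.2, 215.6]), (0.43, [288.6, 171.3, 320.1, 203.8]), (0.31, [321.1, 130.9, 340.8, 166.1])]
scene oil_bottle [(0.7, [266.4, 229.8, 284.1, 262.3]), (0.23, [97.1, 227.4, 127.8, 265.5])]
scene follower_grip [(0.66, [237.2, 195.5, 276.6, 235.6]), (0.17, [286.2, 177.4, 315.4, 205.4])]
(550, 750, 3)
top rack [(0.8, [189.2, 144.7, 306.3, 218.5]), (0.64, [198.2, 151.7, 209.0, 183.5])]
top stop [(0.56, [194.9, 155.9, 210.1, 182.6])]
top follower [(0.71, [253.1, 166.0, 278.0, 195.6]), (0.47, [218.4, 147.5, 241.1, 192.0])]
top cassette_d [(0.88, [217.5, 147.7, 241.0, 192.9]), (0.85, [250.6, 240.3, 289.4, 265.9]), (0.8, [208.5, 150.3, 223.5, 193.2]), (0.75, [204.5, 150.5, 217.4, 188.6]), (0.7, [181.9, 239.6, 225.2, 288.9]), (0.57, [213.0, 145.9, 225.9, 188.3])]
top oil_bottle [(0.72, [279.9, 141.3, 292.9, 153.6])]
top follower_grip [(0.6, [253.1, 166.6, 276.7, 194.3])]
(450, 675, 3)
```

View pics/scene1c.png

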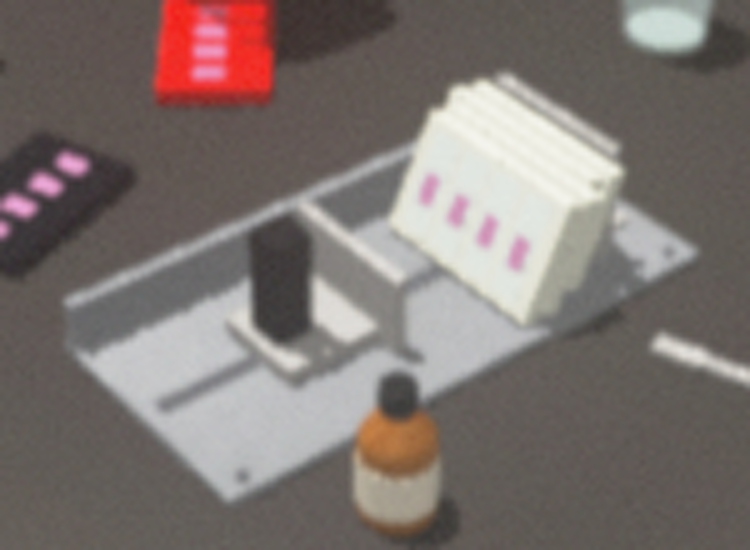

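View pics/top1c.png

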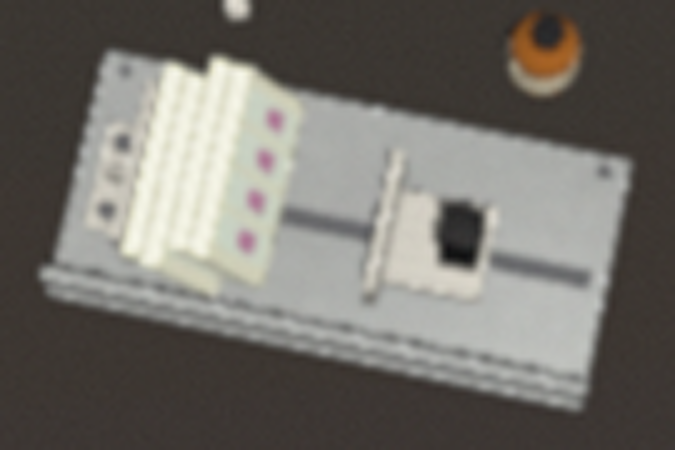

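```bash
cat > h.py <<'E'
import numpy as np,cv2,pickle
from scipy.optimize import least_squares
def proj(c,P):
    P=np.atleast_2d(P); R=np.array(c["rotation"]);t=np.array(c["xyz"])
    p=(P-t)@R; K=c["camera_matrix"]; p=p@np.array(K).T
    return p[:,:2]/p[:,2:]
def Rz(a): return np.array([[np.cos(a),-np.sin(a),0],[np.sin(a),np.cos(a),0],[0,0,1]])
def r2w(rack,P): return np.atleast_2d(P)@Rz(rack[2]).T+np.array([rack[0],rack[1],0])
def crop(c,box,name,segs=[],f=5):
    l,t,r,b=box
    im=cv2.resize(c["image"][t:b,l:r,::-1],None,fx=f,fy=f,interpolation=cv2.INTER_CUBIC)
    for a,bb,col in segs:
        p=((proj(c,[a,bb])-[l,t]+.5)*f).astype(int)
        cv2.line(im,tuple(map(int,p[0])),tuple(map(int,p[1])),col,1,cv2.LINE_AA)
    cv2.imwrite("pics/"+name,im)
def boxsegs(rack,x0,x1,y0,y1,z0,z1,col):
    V=[(x,y,z) for x in(x0,x1) for y in (y0,y1) for z in (z0,z1)]
    W=r2w(rack,np.array(V,float)); S=[]
    for i in range(8):
        for j in range(i+1,8):
            if sum(a!=b for a,b in zip(V[i],V[j]))==1: S.append((W[i],W[j],col))
    return S
E
cat > fit.py <<'E'
from h import *
s=pickle.load(open("scene1.pkl","rb"));t=pickle.load(open("top1.pkl","rb"))
T=lambda x,y:np.array([180+x/5-.5,135+y/5-.5]);S=lambda x,y:np.array([195+x/5-.5,155+y/5-.5])
# params x,y,yaw,q,stopy
obs=[("t",T(108,50),lambda q,w:(80,170,8)),("t",T(632,160),lambda q,w:(80,-170,8)),("t",T(42,268),lambda q,w:(-68,170,40)),("t",T(587,379),lambda q,w:(-68,-170,40)),
("s",S(230,500),lambda q,w:(80,-170,4)),("s",S(697,250),lambda q,w:(80,170,6)),("s",S(68,300),lambda q,w:(-76,-170,40)),
("t",T(462,203),lambda q,w:(0,-82+q,91)),("s",S(281,225),lambda q,w:(0,-82+q,91)),
("t",T(401,150),lambda q,w:(45,-34+q,61)),("t",T(371,296),lambda q,w:(-45,-34+q,61)),("s",S(303,205),lambda q,w:(-45,-34+q,61)),("s",S(405,280),lambda q,w:(45,-34+q,61)),
("s",S(500,77),lambda q,w:(-50,w+8,76+8)),("s",S(620,150),lambda q,w:(50,w+8,84))]
def res(p,sg=True):
    r=[]
    for cam,px,f in obs:
        c=s if cam=="s" else t
        r.append(proj(c,r2w(p[:3],np.array(f(p[3],p[4]),float)))[0]-px)
    return np.array(r).ravel()
f=least_squares(res,[480,0,-0.2,10,110],loss="soft_l1",x_scale=[10,10,.05,10,10])
p=f.x;print(p);print(res(p).reshape(-1,2).round(1).tolist())
pickle.dump(p,open("rack.pkl","wb"))
for c,n,b in((s,"sfit",(195,155,345,265)),(t,"tfit",(180,135,315,225))):
    seg=boxsegs(p,-80,80,-170,170,0,8,(0,0,255))+boxsegs(p,-76,-68,-170,170,8,40,(0,255,0))+boxsegs(p,-45,45,-38+p[3],-30+p[3],9,61,(255,0,0))+boxsegs(p,-13,13,-95+p[3],-69+p[3],21,91,(255,0,0))+boxsegs(p,-50,50,p[4],p[4]+8,8,84,(255,0,255))
    crop(c,b,n+".png",seg)
E
python3 fit.py
```

```text
[ 5.67340826e+02  3.86417786e+00 -2.37126855e-01  4.72817652e+00
  1.17135084e+02]
[[-0.7, 0.3], [-0.5, -0.1], [0.0, -0.4], [0.0, 0.4], [0.3, 1.4], [0.3, 0.9], [-0.8, 0.3], [-0.1, 4.5], [-0.2, 1.0], [-0.5, -0.4], [-0.7, -1.1], [-0.3, -0.2], [-0.6, 0.2], [0.2, -0.3], [-0.4, -0.1]]
```

View pics/sfit.png

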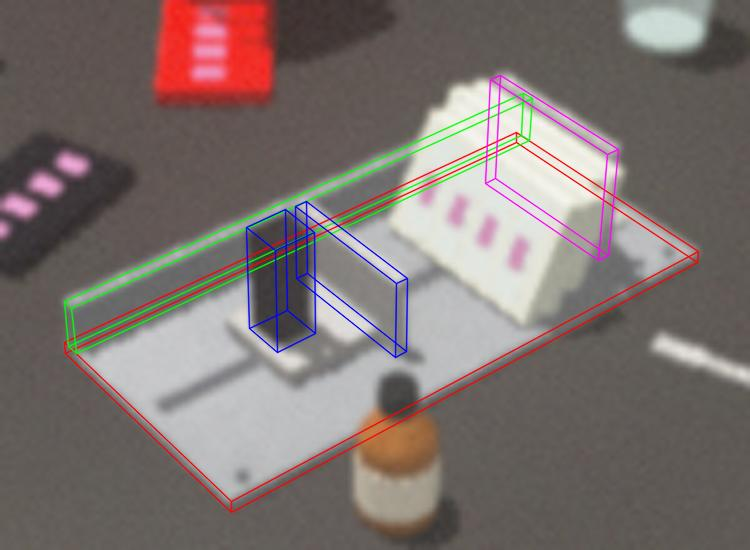

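View pics/tfit.png

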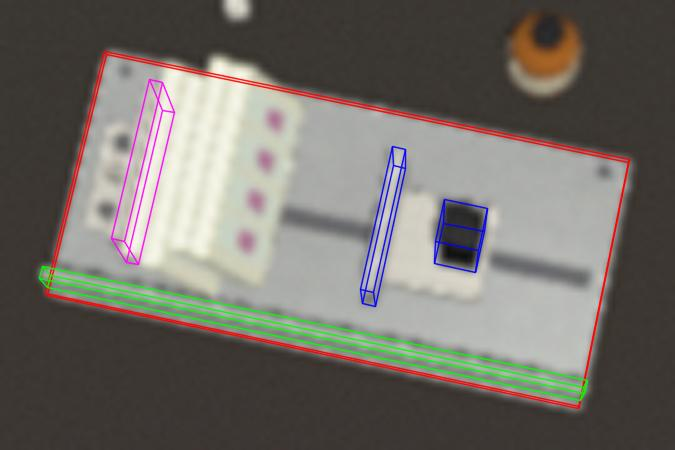

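```bash
sed -i '/T(462,203)/s/("t",T(462,203),lambda q,w:(0,-82+q,91)),//' fit.py; python3 fit.py; cat > go.py <<'E'
import sys
from h import *
from station import state
from scipy.spatial.transform import Rotation as Ro
p=pickle.load(open("rack.pkl","rb"))
s=state();R=np.array(s["ee_rot"]);e=np.array(s["ee_pos"])
er=Rz(p[2]).T@(e-[p[0],p[1],0])
if len(sys.argv)>3:
    tgt=np.array(list(map(float,sys.argv[1:4])))
    d=R.T@(r2w(p[:3],tgt)[0]-e)
    a=Rz(p[2]);Rt=np.c_[[0,0,-1.],-a[:,0],a[:,1]]
    w=Ro.from_matrix(R.T@Rt).as_rotvec()
    print("slide",(d/100).round(3),"twist",(np.degrees(w)/30).round(3))
print("t",round(s["time"],2),"rackpos",er.round(1),"F rack",(Rz(p[2]).T@np.array(s["contact_force"])).round(2),"open",round(s["opening"],1),"J",np.round(s["joint_positions"],2))
E
python3 go.py 0 -77 160
```

```text
[ 5.67029218e+02  4.01663771e+00 -2.38062102e-01  4.64811488e+00
  1.17176762e+02]
[[-0.7, 0.3], [-0.5, 0.0], [-0.0, -0.3], [-0.1, 0.5], [0.2, 1.2], [0.3, 0.8], [-0.8, 0.2], [-0.3, 0.9], [-0.5, -0.3], [-0.8, -0.9], [-0.4, -0.3], [-0.7, 0.1], [0.2, -0.4], [-0.4, -0.1]]
slide [ 0.546 -5.48  -5.475] twist [-0.059  0.    -0.   ]
t 0.8 rackpos [-530.9  487.1  214.6] F rack [-0.15 -0.43  0.92] open 92.4 J [ 1.3   0.35  1.63  0.    1.16 -0.  ]
```

step_arm:
  slide:
    - [0,-0.91,-0.91]
    - [0,-0.91,-0.91]
    - [0,-0.91,-0.91]
    - [0,-0.91,-0.91]
  twist:
    - [-0.059,0,0]
    - [-0.059,0,0]
    - [-0.059,0,0]
    - [-0.059,0,0]
  hand: [1,1,1,1]
  force: 30

```text
time: 1.13
ee_pos: [231.3, 485.4, 214.3]
ee_rot: [[0.0, -0.971, 0.237], [-0.003, 0.237, 0.971], [-1.0, -0.001, -0.003]]
contact_force: [0.3, 0.5, -0.6]
opening: 91.8
```

step_arm:
  slide:
    - [0,-0.91,-0.91]
    - [0,-0.91,-0.91]
    - [0,-0.91,-0.91]
    - [0,-0.91,-0.91]
  twist:
    - [0,0,0]
    - [0,0,0]
    - [0,0,0]
    - [0,0,0]
  hand: [1,1,1,1]

```text
time: 1.47
ee_pos: [298.4, 376.2, 214.6]
ee_rot: [[0.001, -0.971, 0.238], [-0.002, 0.238, 0.971], [-1.0, -0.001, -0.002]]
contact_force: [0.2, 0.5, -0.4]
opening: 92.1
```

step_arm:
  slide:
    - [0,-0.91,-0.91]
    - [0,-0.91,-0.91]
    - [0,-0.91,-0.91]
    - [0,-0.91,-0.91]
  twist:
    - [0,0,0]
    - [0,0,0]
    - [0,0,0]
    - [0,0,0]
  hand: [1,1,1,1]

```text
time: 1.8
ee_pos: [365.9, 266.9, 214.8]
ee_rot: [[0.001, -0.971, 0.239], [-0.001, 0.239, 0.971], [-1.0, -0.002, -0.001]]
contact_force: [0.5, 0.1, -0.5]
opening: 92.3
```

step_arm:
  slide:
    - [0,-0.91,-0.91]
    - [0,-0.91,-0.91]
    - [0,-0.91,-0.91]
    - [0,-0.91,-0.91]
  twist:
    - [0,0,0]
    - [0,0,0]
    - [0,0,0]
    - [0,0,0]
  hand: [1,1,1,1]

```text
time: 2.13
ee_pos: [433.4, 157.3, 215.0]
ee_rot: [[0.002, -0.971, 0.239], [-0.001, 0.239, 0.971], [-1.0, -0.002, -0.0]]
contact_force: [-0.1, 0.7, -0.1]
opening: 91.9
```

```bash
python3 go.py 0 -77 160
```

```text
slide [ 0.555 -1.665 -1.94 ] twist [-0.006 -0.001  0.004]
t 2.13 rackpos [-166.   117.5  215. ] F rack [-0.27  0.71 -0.08] open 91.9 J [ 0.35  0.09  1.97 -0.    1.08 -0.98]
```

step_arm:
  slide:
    - [0,-0.9,-0.97]
    - [0,-0.9,-0.97]
    - [0,-0.9,-0.97]
    - [0,-0.9,-0.97]
  twist:
    - [0,0,0]
    - [0,0,0]
    - [0,0,0]
    - [0,0,0]
  hand: [1,1,1,1]

```text
time: 2.47
ee_pos: [498.0, 42.3, 215.0]
ee_rot: [[0.002, -0.971, 0.238], [-0.001, 0.238, 0.971], [-1.0, -0.002, -0.0]]
contact_force: [0.1, -0.6, -0.5]
opening: 91.9
```

step_arm:
  slide:
    - [0.4,-0.76,-0.97]
    - [0.4,-0.76,-0.97]
    - [0.4,-0.76,-0.97]
    - [0.4,-0.76,-0.97]
    - [0.4,-0.76,-0.97]
    - [0.4,-0.76,-0.97]
  twist:
    - [0,0,0]
    - [0,0,0]
    - [0,0,0]
    - [0,0,0]
    - [0,0,0]
    - [0,0,0]
  hand: [1,1,1,1,1,1]

```text
time: 2.97
ee_pos: [545.9, -65.5, 174.4]
ee_rot: [[-0.001, -0.972, 0.236], [0.001, 0.236, 0.972], [-1.0, 0.001, 0.001]]
contact_force: [0.4, 0.1, -0.1]
opening: 92.1
```

```bash
python3 go.py 0 -77 64
python3 - <<'E'
from h import *
from station import capture
for n,b in (("scene",(175,95,345,265)),("top",(180,115,325,225))):
    c=capture(n); crop(c,b,n+"2.png",f=4)
E
```

```text
slide [ 1.104 -0.042 -0.045] twist [-0.001  0.001 -0.002]
t 2.97 rackpos [ -4.1 -72.6 174.4] F rack [ 0.37  0.21 -0.12] open 92.1 J [-0.12  0.28  1.83  0.    1.03 -1.46]
```

View pics/scene2.png

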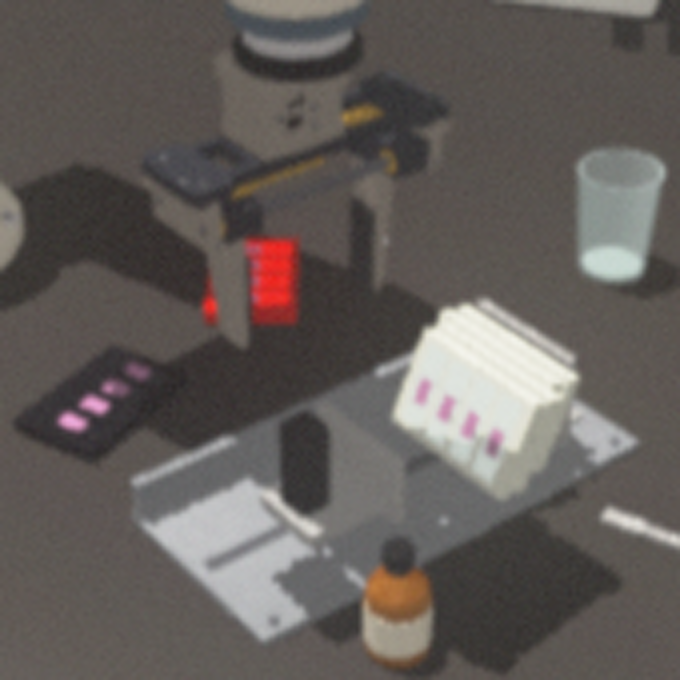

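View pics/top2.png

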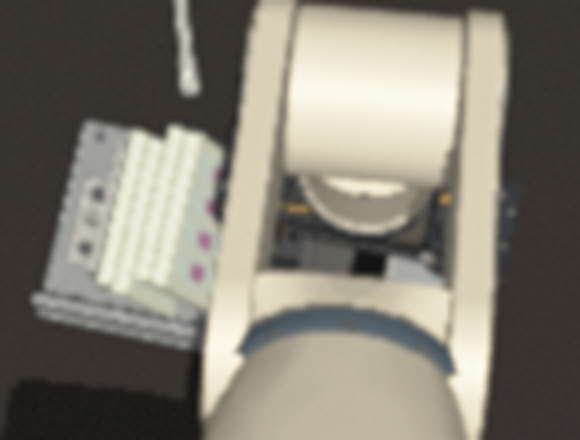

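step_arm:
  slide:
    - [0.6,-0.042,-0.045]
    - [0.6,-0.042,-0.045]
    - [0.6,-0.042,-0.045]
    - [0.6,-0.042,-0.045]
    - [0.6,-0.042,-0.045]
    - [0.6,-0.042,-0.045]
  twist:
    - [0,0,0]
    - [0,0,0]
    - [0,0,0]
    - [0,0,0]
    - [0,0,0]
    - [0,0,0]
  hand: [0.5,0.5,0.5,0.5,0.5,0.5]

```text
time: 3.57
ee_pos: [550.3, -71.5, 116.4]
ee_rot: [[0.003, -0.972, 0.235], [-0.0, 0.235, 0.972], [-1.0, -0.003, 0.0]]
contact_force: [1.1, 0.1, 0.5]
opening: 54.1
```

step_arm:
  slide:
    - [0.25,0,0]
    - [0.4,0,0]
    - [0.5,0,0]
    - [0.5,0,0]
    - [0.5,0,0]
  twist:
    - [0,0,0]
    - [0,0,0]
    - [0,0,0]
    - [0,0,0]
    - [0,0,0]
  hand: [0.5,0.5,0.5,0.5,0.5]

```text
time: 3.98
ee_pos: [549.5, -71.9, 65.2]
ee_rot: [[0.0, -0.972, 0.236], [-0.0, 0.236, 0.972], [-1.0, -0.0, 0.0]]
contact_force: [-0.5, -0.5, -0.6]
opening: 46.0
```

```bash
python3 go.py 0 -77 64
python3 - <<'E'
from h import *
from station import capture
for n,b in (("scene",(195,135,345,265)),):
    c=capture(n); crop(c,b,n+"3.png",f=5)
E
```

```text
slide [0.012 0.009 0.01 ] twist [0.    0.    0.001]
t 3.98 rackpos [  0.9 -78.   65.2] F rack [-0.38 -0.6  -0.58] open 46.0 J [-0.13  0.43  1.9   0.    0.8  -1.47]
```

View pics/scene3.png

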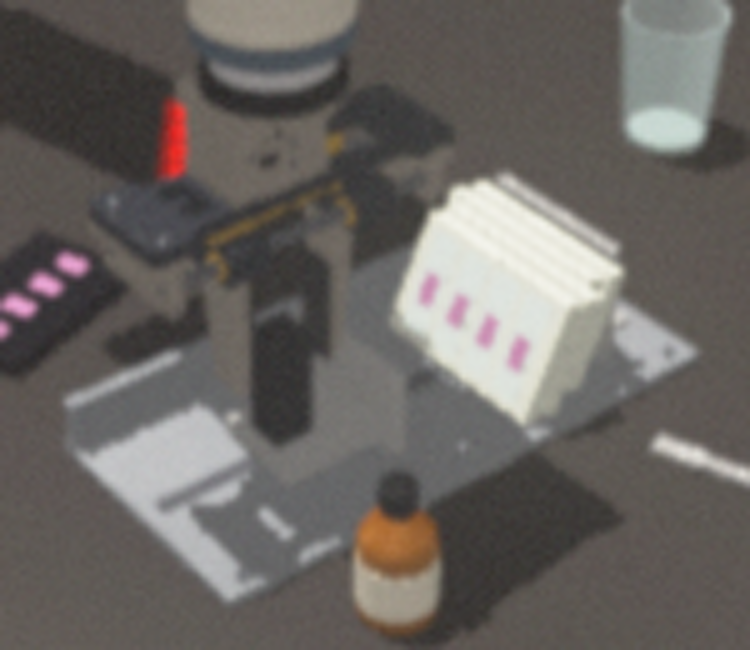

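step_arm:
  slide:
    - [0,0,0]
    - [0,0,0]
    - [0,0,0]
    - [0,0,0]
    - [0,0,0]
    - [0,0,0]
  twist:
    - [0,0,0]
    - [0,0,0]
    - [0,0,0]
    - [0,0,0]
    - [0,0,0]
    - [0,0,0]
  hand: [0,0,0,0,0,0]
  force: 30

```text
time: 4.53
ee_pos: [549.6, -72.0, 65.2]
ee_rot: [[0.001, -0.972, 0.236], [-0.0, 0.236, 0.972], [-1.0, -0.001, 0.0]]
contact_force: [0.0, 0.8, 5.6]
opening: 25.5
```

```bash
python3 go.py
```

```text
t 4.53 rackpos [  1.  -78.   65.2] F rack [-0.18  0.74  5.61] open 25.5 J [-0.13  0.43  1.9   0.    0.8  -1.47]
```

step_arm:
  slide:
    - [0,0,0.1]
    - [0,0,0.2]
    - [0,0,0.3]
    - [0,0,0.4]
    - [0,0,0.45]
    - [0,0,0.48]
    - [0,0,0.5]
  twist:
    - [0,0,0]
    - [0,0,0]
    - [0,0,0]
    - [0,0,0]
    - [0,0,0]
    - [0,0,0]
    - [0,0,0]
  hand: [0,0,0,0,0,0,0]

```text
time: 5.12
ee_pos: [561.6, -23.4, 65.3]
ee_rot: [[0.001, -0.972, 0.235], [-0.001, 0.235, 0.972], [-1.0, -0.001, -0.0]]
contact_force: [0.3, -2.3, 6.6]
opening: 25.6
```

```bash
python3 go.py
python3 - <<'E'
from h import *
from station import capture
for n,b in (("scene",(195,135,345,265)),):
    c=capture(n); crop(c,b,n+"4.png",f=5)
E
```

```text
t 5.12 rackpos [  1.2 -27.9  65.3] F rack [ 0.81 -2.13  6.58] open 25.6 J [-0.04  0.44  1.89 -0.    0.81 -1.38]
```

View pics/scene4.png

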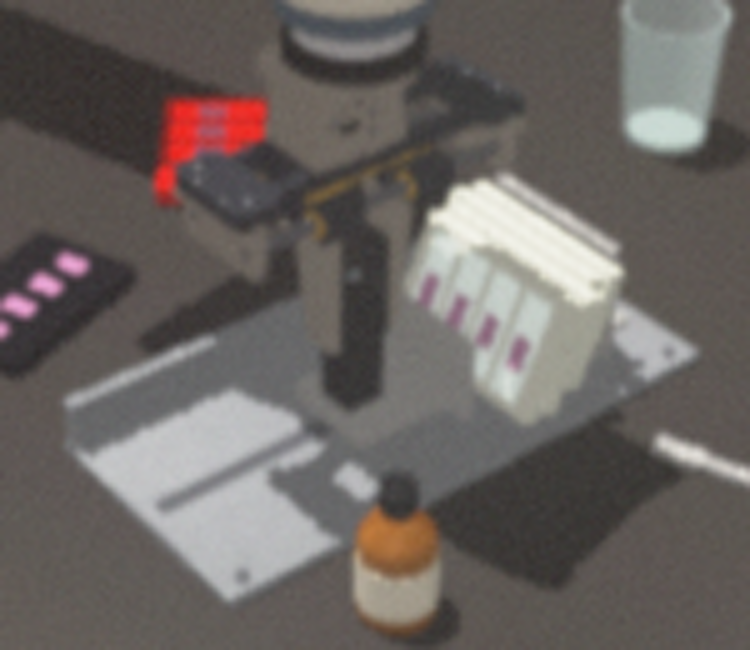

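step_arm:
  slide:
    - [0,0,0.025]
    - [0,0,0.05]
    - [0,0,0.075]
    - [0,0,0.1]
    - [0,0,0.125]
    - [0,0,0.15]
    - [0,0,0.175]
    - [0,0,0.2]
    - [0,0,0.22]
    - [0,0,0.24]
  twist:
    - [0,0,0]
    - [0,0,0]
    - [0,0,0]
    - [0,0,0]
    - [0,0,0]
    - [0,0,0]
    - [0,0,0]
    - [0,0,0]
    - [0,0,0]
    - [0,0,0]
  hand: [0,0,0,0,0,0,0,0,0,0]

```text
time: 6.0
ee_pos: [567.1, -1.1, 65.3]
ee_rot: [[0.001, -0.972, 0.235], [-0.001, 0.235, 0.972], [-1.0, -0.001, -0.001]]
contact_force: [-0.5, -5.7, 5.8]
opening: 26.0
```

```bash
python3 go.py
python3 - <<'E'
from h import *
from station import capture
for n,b in (("scene",(195,135,345,265)),):
    c=capture(n); crop(c,b,n+"5.png",f=5)
E
```

```text
t 6.0 rackpos [ 1.3 -4.9 65.3] F rack [ 0.81 -5.62  5.81] open 26.0 J [-0.    0.45  1.88 -0.    0.82 -1.34]
```

View pics/scene5.png

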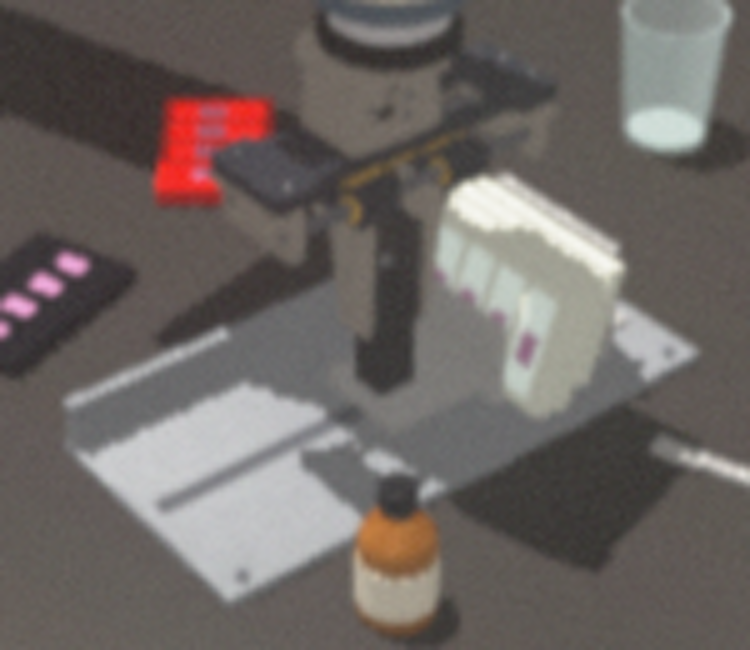

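step_arm:
  slide:
    - [0,0,0.02]
    - [0,0,0.04]
    - [0,0,0.06]
    - [0,0,0.08]
    - [0,0,0.1]
    - [0,0,0.12]
    - [0,0,0.135]
    - [0,0,0.15]
    - [0,0,0.16]
  twist:
    - [0,0,0]
    - [0,0,0]
    - [0,0,0]
    - [0,0,0]
    - [0,0,0]
    - [0,0,0]
    - [0,0,0]
    - [0,0,0]
    - [0,0,0]
  hand: [0,0,0,0,0,0,0,0,0]

```text
time: 6.8
ee_pos: [570.9, 14.7, 65.3]
ee_rot: [[0.001, -0.972, 0.236], [-0.001, 0.236, 0.972], [-1.0, -0.001, -0.001]]
contact_force: [0.9, -6.2, 5.1]
opening: 25.9
```

```bash
python3 go.py
python3 - <<'E'
from h import *
from station import capture
for n,b in (("scene",(195,135,345,265)),):
    c=capture(n); crop(c,b,n+"6.png",f=5)
E
```

```text
t 6.8 rackpos [ 1.3 11.3 65.3] F rack [ 2.34 -5.77  5.12] open 25.9 J [ 0.02  0.45  1.87 -0.    0.82 -1.31]
```

View pics/scene6.png

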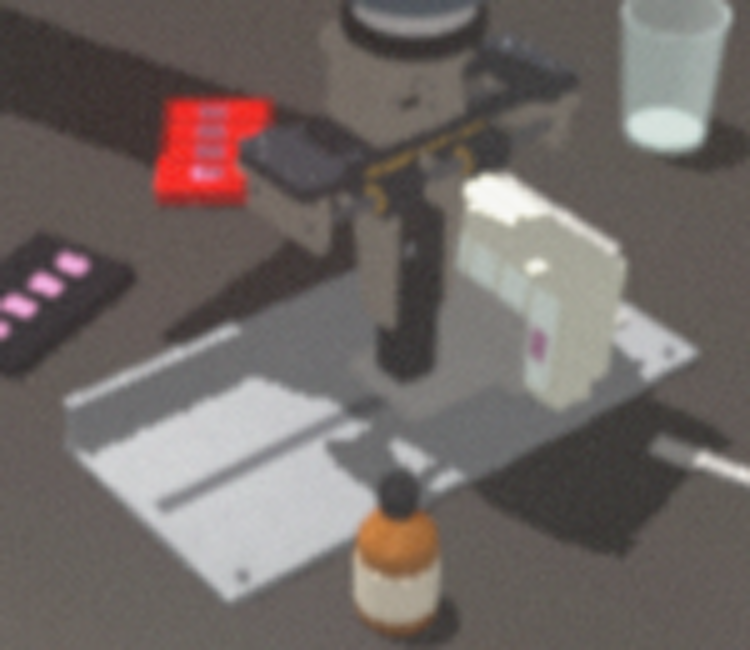

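step_arm:
  slide:
    - [0,0,0.01]
    - [0,0,0.02]
    - [0,0,0.03]
    - [0,0,0.035]
    - [0,0,0.04]
    - [0,0,0.04]
  twist:
    - [0,0,0]
    - [0,0,0]
    - [0,0,0]
    - [0,0,0]
    - [0,0,0]
    - [0,0,0]
  hand: [0,0,0,0,0,0]

```text
time: 7.35
ee_pos: [572.0, 18.6, 65.3]
ee_rot: [[0.001, -0.972, 0.236], [-0.001, 0.236, 0.972], [-1.0, -0.002, -0.001]]
contact_force: [-0.1, -4.4, 6.7]
opening: 25.7
```

```bash
python3 go.py
```

```text
t 7.35 rackpos [ 1.4 15.4 65.3] F rack [ 0.96 -4.31  6.7 ] open 25.7 J [ 0.03  0.46  1.86 -0.    0.82 -1.3 ]
```

step_arm:
  slide:
    - [0,0,0.005]
    - [0,0,0.01]
    - [0,0,0.01]
  twist:
    - [0,0,0]
    - [0,0,0]
    - [0,0,0]
  hand: [0,0,0]

```text
time: 7.6
ee_pos: [572.2, 19.6, 65.3]
ee_rot: [[0.001, -0.972, 0.236], [-0.001, 0.236, 0.972], [-1.0, -0.001, -0.001]]
contact_force: [-1.2, -4.2, 5.9]
opening: 25.7
```

```bash
python3 go.py
python3 - <<'E'
from h import *
from station import capture
for n,b in (("scene",(195,135,345,265)),("top",(180,115,325,225))):
    c=capture(n); crop(c,b,n+"7.png",f=5)
E
```

```text
t 7.6 rackpos [ 1.3 16.3 65.3] F rack [-0.17 -4.36  5.88] open 25.7 J [ 0.03  0.46  1.86 -0.    0.82 -1.3 ]
```

View pics/scene7.png

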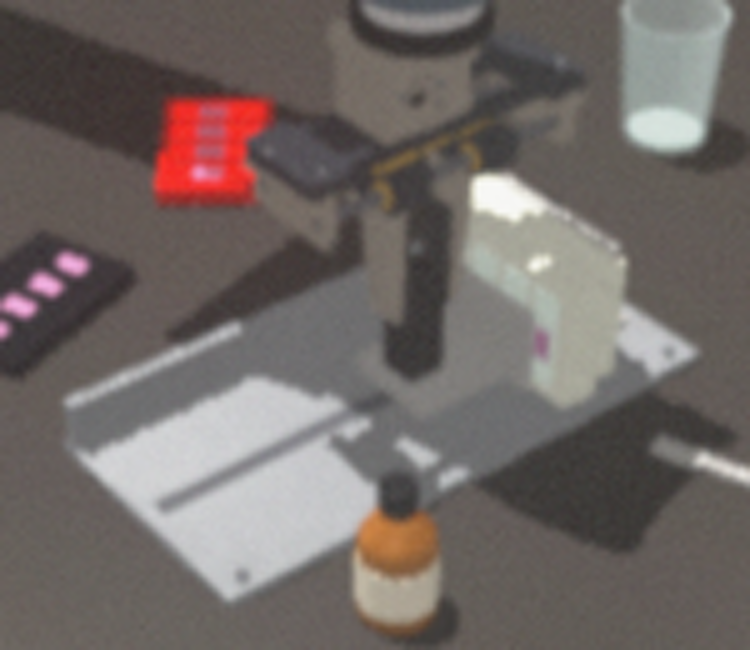

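View pics/top7.png

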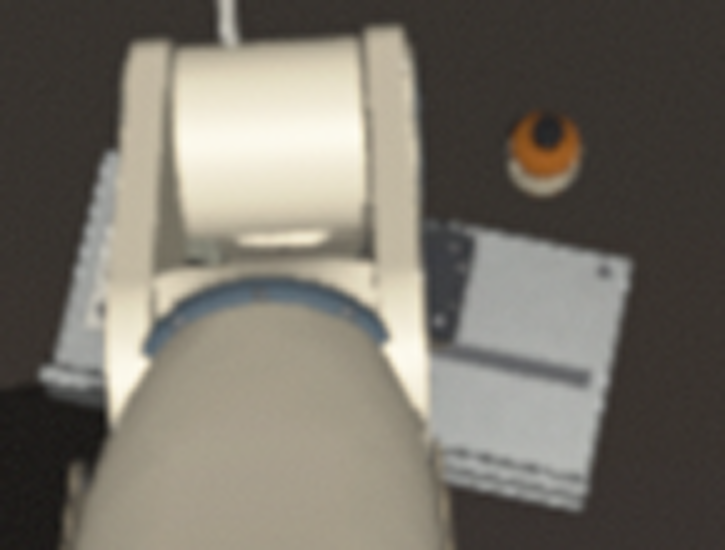

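step_arm:
  slide:
    - [0,0,0.005]
    - [0,0,0.005]
  twist:
    - [0,0,0]
    - [0,0,0]
  hand: [0,0]

```text
time: 7.87
ee_pos: [572.3, 20.0, 65.3]
ee_rot: [[0.001, -0.972, 0.236], [-0.001, 0.236, 0.972], [-1.0, -0.001, -0.001]]
contact_force: [-0.4, -4.3, 6.2]
opening: 25.9
```

step_arm:
  slide:
    - [0,0,0.005]
    - [0,0,0.005]
  twist:
    - [0,0,0]
    - [0,0,0]
  hand: [0,0]

```text
time: 8.03
ee_pos: [572.4, 20.5, 65.2]
ee_rot: [[0.001, -0.972, 0.236], [-0.001, 0.236, 0.972], [-1.0, -0.001, -0.001]]
contact_force: [0.3, -5.4, 5.4]
opening: 25.7
```

step_arm:
  slide:
    - [0,0,0.005]
    - [0,0,0.005]
  twist:
    - [0,0,0]
    - [0,0,0]
  hand: [0,0]

```text
time: 8.2
ee_pos: [572.5, 21.0, 65.3]
ee_rot: [[0.001, -0.972, 0.236], [-0.001, 0.236, 0.972], [-1.0, -0.001, -0.001]]
contact_force: [-0.3, -5.0, 5.6]
opening: 25.7
```

step_arm:
  slide:
    - [0,0,0.004]
    - [0,0,0.004]
  twist:
    - [0,0,0]
    - [0,0,0]
  hand: [0,0]

```text
time: 8.37
ee_pos: [572.6, 21.4, 65.3]
ee_rot: [[0.001, -0.972, 0.236], [-0.001, 0.236, 0.972], [-1.0, -0.001, -0.001]]
contact_force: [-0.6, -4.7, 6.0]
opening: 25.7
```

```bash
python3 go.py
```

```text
t 8.37 rackpos [ 1.3 18.2 65.3] F rack [ 0.48 -4.72  5.98] open 25.7 J [ 0.04  0.46  1.86 -0.    0.82 -1.3 ]
```

step_arm:
  slide:
    - [0,0,0.005]
    - [0,0,0.005]
  twist:
    - [0,0,0]
    - [0,0,0]
  hand: [0,0]

```text
time: 8.53
ee_pos: [572.7, 21.9, 65.3]
ee_rot: [[0.001, -0.972, 0.236], [-0.001, 0.236, 0.972], [-1.0, -0.001, -0.001]]
contact_force: [-0.1, -4.7, 6.4]
opening: 25.8
```

step_arm:
  slide:
    - [0,0,0.005]
    - [0,0,0.005]
  twist:
    - [0,0,0]
    - [0,0,0]
  hand: [0,0]

```text
time: 8.7
ee_pos: [572.8, 22.4, 65.3]
ee_rot: [[0.001, -0.972, 0.236], [-0.001, 0.236, 0.972], [-1.0, -0.001, -0.001]]
contact_force: [0.1, -4.5, 5.6]
opening: 25.6
```

step_arm:
  slide:
    - [0,0,0.004]
    - [0,0,0.004]
  twist:
    - [0,0,0]
    - [0,0,0]
  hand: [0,0]

```text
time: 8.87
ee_pos: [572.9, 22.5, 65.3]
ee_rot: [[0.001, -0.972, 0.235], [-0.001, 0.235, 0.972], [-1.0, -0.001, -0.001]]
contact_force: [-0.3, -6.3, 6.1]
opening: 25.6
```

step_arm:
  slide:
    - [0,0,0.003]
    - [0,0,0.003]
  twist:
    - [0,0,0]
    - [0,0,0]
  hand: [0,0]

```text
time: 9.03
ee_pos: [572.9, 22.5, 65.3]
ee_rot: [[0.001, -0.972, 0.235], [-0.002, 0.235, 0.972], [-1.0, -0.001, -0.001]]
contact_force: [-1.7, -6.9, 6.1]
opening: 25.8
```

step_arm:
  slide:
    - [0,0,0.003]
    - [0,0,0.003]
  twist:
    - [0,0,0]
    - [0,0,0]
  hand: [0,0]

```text
time: 9.2
ee_pos: [572.9, 22.6, 65.3]
ee_rot: [[0.001, -0.972, 0.235], [-0.002, 0.235, 0.972], [-1.0, -0.001, -0.002]]
contact_force: [-0.9, -9.4, 6.6]
opening: 25.9
```

```bash
python3 go.py
python3 - <<'E'
from h import *
from station import capture
for n,b in (("scene",(225,155,335,255)),):
    c=capture(n); crop(c,b,n+"8.png",f=6)
E
```

```text
t 9.2 rackpos [ 1.3 19.4 65.3] F rack [ 1.36 -9.37  6.61] open 25.9 J [ 0.04  0.46  1.86 -0.    0.82 -1.29]
```

View pics/scene8.png

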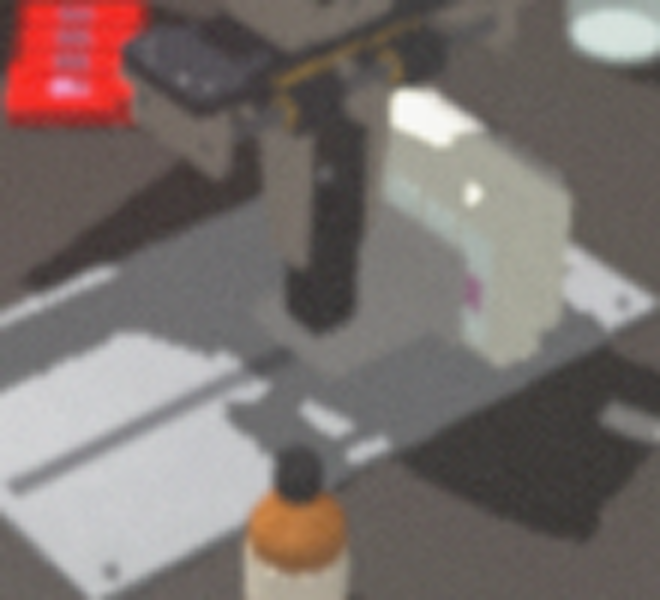

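step_arm:
  slide:
    - [0,0,0.003]
    - [0,0,0.005]
    - [0,0,0.005]
  twist:
    - [0,0,0]
    - [0,0,0]
    - [0,0,0]
  hand: [0,0,0]

```text
time: 9.5
ee_pos: [572.9, 22.6, 65.3]
ee_rot: [[0.001, -0.972, 0.235], [-0.003, 0.235, 0.972], [-1.0, -0.001, -0.002]]
contact_force: [-1.1, -12.2, 6.7]
opening: 26.3
```

```bash
python3 go.py
```

```text
t 9.5 rackpos [ 1.3 19.4 65.3] F rack [  1.83 -12.16   6.71] open 26.3 J [ 0.04  0.46  1.86 -0.    0.82 -1.29]
```

step_arm:
  slide:
    - [0,0,0.004]
    - [0,0,0.008]
    - [0,0,0.008]
    - [0,0,0.008]
    - [0,0,0.008]
    - [0,0,0.008]
  twist:
    - [0,0,0]
    - [0,0,0]
    - [0,0,0]
    - [0,0,0]
    - [0,0,0]
    - [0,0,0]
  hand: [0,0,0,0,0,0]

```text
time: 10.0
ee_pos: [572.9, 22.6, 65.3]
ee_rot: [[0.0, -0.972, 0.235], [-0.004, 0.235, 0.972], [-1.0, -0.001, -0.004]]
contact_force: [-2.1, -17.1, 7.9]
opening: 25.5
```

```bash
python3 go.py
```

```text
t 10.0 rackpos [ 1.3 19.4 65.3] F rack [  2.   -17.11   7.95] open 25.5 J [ 0.04  0.46  1.86 -0.01  0.82 -1.29]
```

step_arm:
  slide:
    - [0,0,-0.01]
    - [0,0,-0.02]
    - [0,0,-0.028]
    - [0,0,-0.028]
  twist:
    - [0,0,0]
    - [0,0,0]
    - [0,0,0]
    - [0,0,0]
  hand: [0,0,0,0]

```text
time: 10.33
ee_pos: [572.9, 22.5, 65.2]
ee_rot: [[0.002, -0.972, 0.236], [-0.0, 0.236, 0.972], [-1.0, -0.002, 0.0]]
contact_force: [0.3, -1.4, 6.4]
opening: 25.8
```

```bash
python3 go.py
```

```text
t 10.33 rackpos [ 1.3 19.3 65.2] F rack [ 0.62 -1.3   6.45] open 25.8 J [ 0.04  0.46  1.86 -0.    0.82 -1.3 ]
```

step_arm:
  slide:
    - [0,0,-0.008]
    - [0,0,-0.008]
  twist:
    - [0,0,0]
    - [0,0,0]
  hand: [0,0]

```text
time: 10.5
ee_pos: [572.8, 22.1, 65.2]
ee_rot: [[0.002, -0.972, 0.236], [0.0, 0.236, 0.972], [-1.0, -0.002, 0.001]]
contact_force: [1.3, 0.4, 6.0]
opening: 25.7
```

step_arm:
  slide:
    - [0,0,0]
    - [0,0,0]
    - [0,0,0]
    - [0,0,0]
  twist:
    - [0,0,0]
    - [0,0,0]
    - [0,0,0]
    - [0,0,0]
  hand: [0.45,0.45,0.45,0.45]

```text
time: 10.83
ee_pos: [571.6, 21.9, 64.3]
ee_rot: [[-0.001, -0.972, 0.236], [-0.0, 0.236, 0.972], [-1.0, 0.001, -0.0]]
contact_force: [0.6, 0.4, 0.1]
opening: 41.5
```

step_arm:
  slide:
    - [-0.2,0,0]
    - [-0.5,0,0]
    - [-0.8,0,0]
    - [-0.9,0,0]
    - [-0.9,0,0]
  twist:
    - [0,0,0]
    - [0,0,0]
    - [0,0,0]
    - [0,0,0]
    - [0,0,0]
  hand: [0.45,0.45,0.45,0.15,0.15]

```text
time: 11.25
ee_pos: [573.7, 21.9, 157.2]
ee_rot: [[0.005, -0.972, 0.236], [0.0, 0.236, 0.972], [-1.0, -0.005, 0.001]]
contact_force: [1.1, -0.1, -0.8]
opening: 30.0
```

```bash
python3 go.py 105 95 155
python3 - <<'E'
from h import *
from station import capture
for n,b in (("scene",(225,145,335,245)),("top",(180,115,315,225))):
    c=capture(n); crop(c,b,n+"9.png",f=6 if n=="scene" else 5)
E
```

```text
slide [ 0.027 -1.028  0.76 ] twist [0.    0.002 0.009]
t 11.25 rackpos [  2.2  19.  157.2] F rack [ 1.06  0.19 -0.83] open 30.0 J [ 0.04  0.33  1.8  -0.    1.   -1.3 ]
```

View pics/scene9.png

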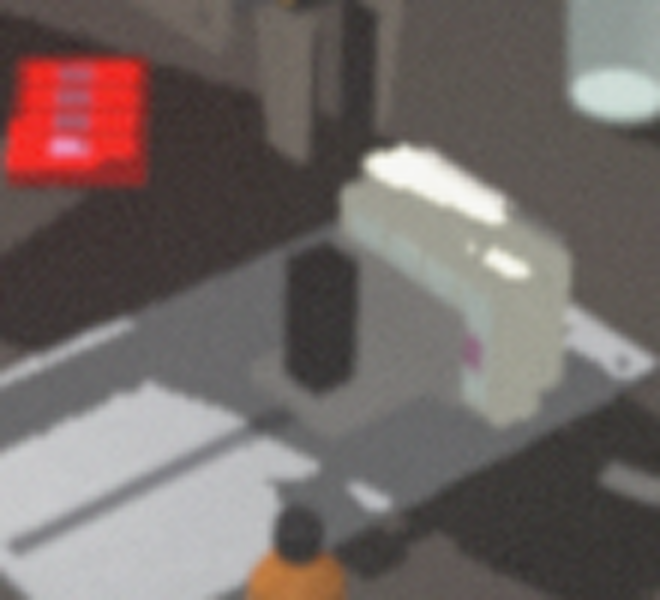

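View pics/top9.png

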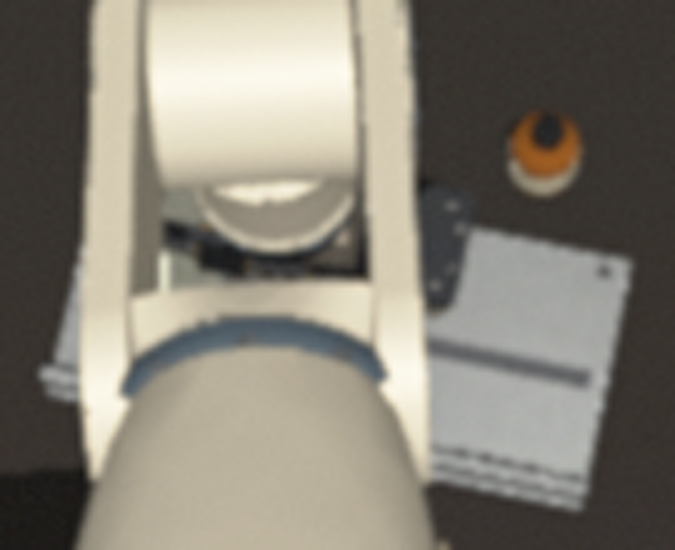

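step_arm:
  slide:
    - [0,-0.4,0.3]
    - [0,-0.8,0.6]
    - [0,-1,0.76]
    - [0,-1,0.76]
    - [0,-1,0.76]
  twist:
    - [0,0,0]
    - [0,0,0]
    - [0,0,0]
    - [0,0,0]
    - [0,0,0]
  hand: [0.15,0.15,0.15,0.15,0.15]

```text
time: 11.77
ee_pos: [687.1, 73.0, 151.2]
ee_rot: [[-0.004, -0.972, 0.235], [-0.0, 0.235, 0.972], [-1.0, 0.003, -0.001]]
contact_force: [-0.6, 0.0, -0.6]
opening: 13.8
```

```bash
python3 go.py 105 95.4 22
python3 - <<'E'
from h import *
from station import capture
from station import outline_of
p=pickle.load(open("rack.pkl","rb"))
for n,b in (("scene",(205,95,335,215)),("top",(180,115,315,225))):
    c=capture(n); crop(c,b,n+"10.png",f=5)
    pickle.dump(c,open(n+"10.pkl","wb"))
t=pickle.load(open("top1.pkl","rb"))
# spatula near end & bottle on bench via ray to z=3
def ray(c,px,z):
    K=np.array(c["camera_matrix"]);d=np.array(c["rotation"])@np.linalg.solve(K,[*px,1.]);o=np.array(c["xyz"])
    w=o+d*(z-o[2])/d[2]; return Rz(p[2]).T@(w-[p[0],p[1],0])
print("spat end",ray(t,(227,137),3),"bottle",ray(t,(288,151),0))
E
```

```text
slide [ 1.292 -0.05   0.002] twist [ 0.002 -0.002 -0.006]
t 11.77 rackpos [100.4  95.3 151.2] F rack [-0.6  -0.1  -0.62] open 13.8 J [ 0.1   0.51  1.53  0.    1.1  -1.23]
spat end [124.05240477  93.50993286   3.        ] bottle [ 120.16299572 -106.35193573    0.        ]
```

View pics/scene10.png

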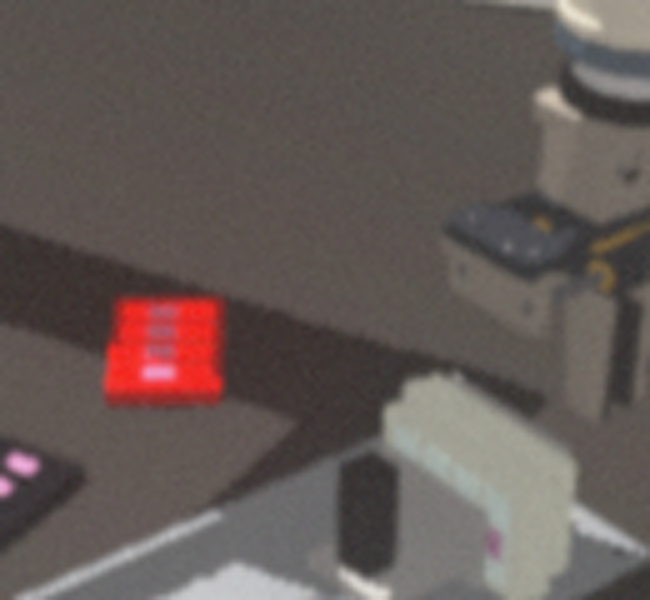

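View pics/top10.png

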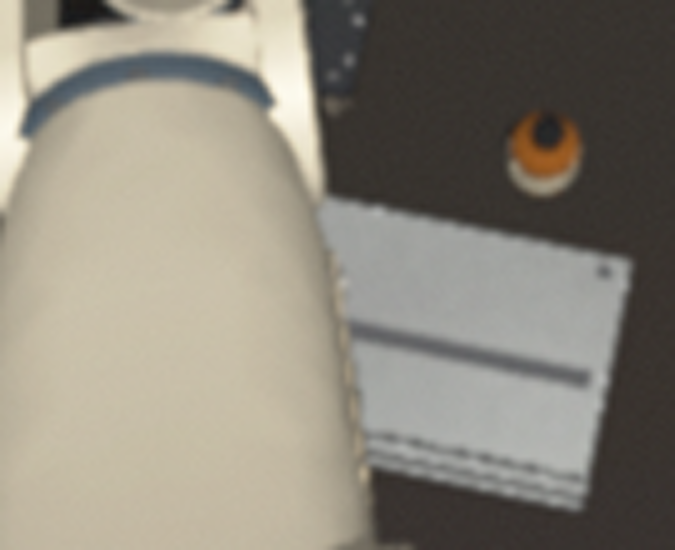

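step_arm:
  slide:
    - [0.3,-0.02,0]
    - [0.6,-0.02,0]
    - [0.9,-0.02,0]
    - [1,-0.02,0]
    - [1,-0.02,0]
  twist:
    - [0,0,0]
    - [0,0,0]
    - [0,0,0]
    - [0,0,0]
    - [0,0,0]
  hand: [0.15,0.15,0.15,0.15,0.15]

```text
time: 12.28
ee_pos: [685.5, 70.9, 51.4]
ee_rot: [[-0.006, -0.972, 0.236], [-0.001, 0.236, 0.972], [-1.0, 0.006, -0.002]]
contact_force: [-1.2, -0.9, 0.8]
opening: 13.8
```

step_arm:
  slide:
    - [0.1,0,0]
    - [0.2,0,0]
    - [0.28,0,0]
    - [0.28,0,0]
  twist:
    - [0,0,0]
    - [0,0,0]
    - [0,0,0]
    - [0,0,0]
  hand: [0.15,0.15,0.15,0.15]

```text
time: 12.62
ee_pos: [688.3, 71.6, 25.6]
ee_rot: [[-0.001, -0.972, 0.236], [-0.0, 0.236, 0.972], [-1.0, 0.001, -0.0]]
contact_force: [-0.8, -0.1, -0.9]
opening: 13.9
```

```bash
python3 go.py 62 95.4 22
python3 - <<'E'
from h import *
from station import capture
for n,b in (("scene",(235,135,355,245)),):
    c=capture(n); crop(c,b,n+"11.png",f=5)
E
```

```text
slide [0.036 0.399 0.011] twist [ 0.    -0.001 -0.002]
t 12.62 rackpos [101.9  94.3  25.6] F rack [-0.77 -0.26 -0.92] open 13.9 J [ 0.1   0.66  1.6   0.    0.89 -1.23]
```

View pics/scene11.png

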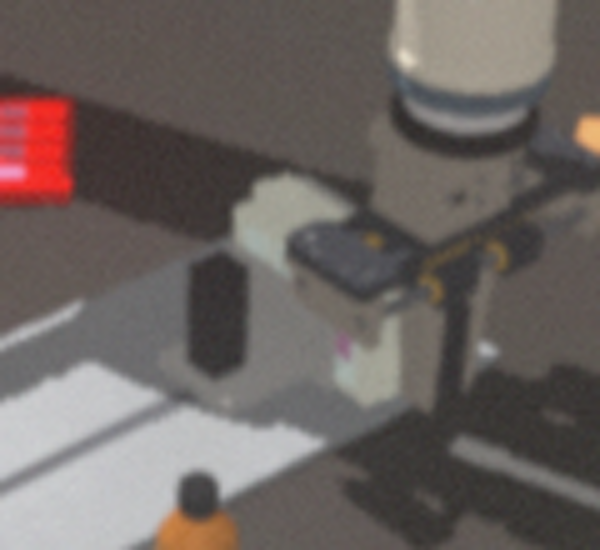

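step_arm:
  slide:
    - [0,0.05,0.01]
    - [0,0.1,0.01]
    - [0,0.12,0.01]
    - [0,0.14,0.01]
    - [0,0.16,0.01]
    - [0,0.18,0.01]
    - [0,0.2,0.01]
    - [0,0.22,0.01]
    - [0,0.24,0.01]
    - [0,0.26,0.01]
  twist:
    - [0,0,0]
    - [0,0,0]
    - [0,0,0]
    - [0,0,0]
    - [0,0,0]
    - [0,0,0]
    - [0,0,0]
    - [0,0,0]
    - [0,0,0]
    - [0,0,0]
  hand: [0.15,0.15,0.15,0.15,0.15,0.15,0.15,0.15,0.15,0.15]

```text
time: 13.5
ee_pos: [664.2, 78.8, 26.8]
ee_rot: [[0.001, -0.972, 0.236], [0.0, 0.236, 0.972], [-1.0, -0.001, 0.0]]
contact_force: [1.0, -0.7, 1.0]
opening: 13.6
```

```bash
python3 go.py
```

```text
t 13.5 rackpos [76.8 95.6 26.8] F rack [ 1.11 -0.42  0.96] open 13.6 J [ 0.12  0.63  1.66 -0.    0.86 -1.22]
```

step_arm:
  slide:
    - [0,0.015,0]
    - [0,0.03,0]
    - [0,0.045,0]
    - [0,0.06,0]
    - [0,0.075,0]
    - [0,0.085,0]
    - [0,0.095,0]
  twist:
    - [0,0,0]
    - [0,0,0]
    - [0,0,0]
    - [0,0,0]
    - [0,0,0]
    - [0,0,0]
    - [0,0,0]
  hand: [0.15,0.15,0.15,0.15,0.15,0.15,0.15]

```text
time: 14.08
ee_pos: [654.9, 81.1, 26.8]
ee_rot: [[0.001, -0.972, 0.236], [0.0, 0.236, 0.972], [-1.0, -0.001, 0.0]]
contact_force: [4.2, -0.4, 0.7]
opening: 13.5
```

```bash
python3 go.py
python3 - <<'E'
from h import *
from station import capture
for n,b in (("scene",(235,135,355,245)),):
    c=capture(n); crop(c,b,n+"12.png",f=6)
E
```

```text
t 14.08 rackpos [67.2 95.6 26.8] F rack [4.12 0.6  0.66] open 13.5 J [ 0.12  0.62  1.68 -0.    0.85 -1.21]
```

View pics/scene12.png

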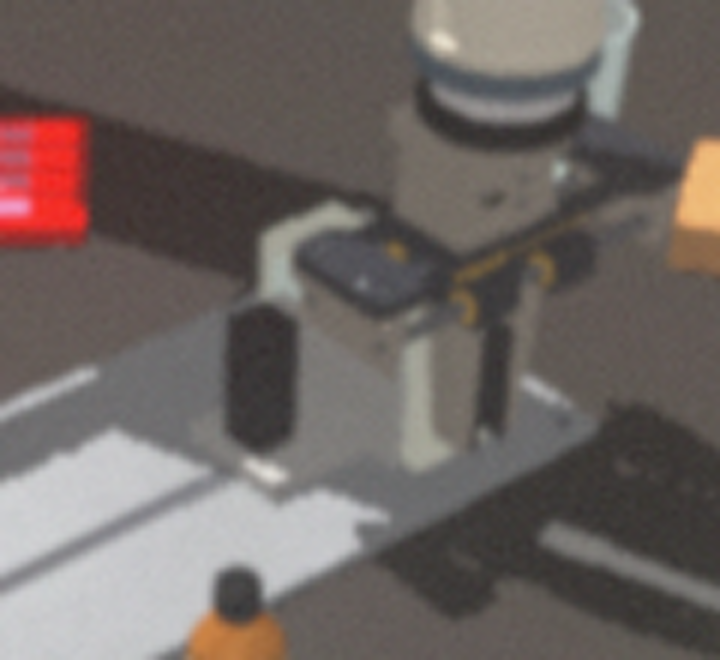

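step_arm:
  slide:
    - [0,0.01,0]
    - [0,0.02,0]
    - [0,0.03,0]
  twist:
    - [0,0,0]
    - [0,0,0]
    - [0,0,0]
  hand: [0.15,0.15,0.15]

```text
time: 14.38
ee_pos: [652.0, 81.8, 26.7]
ee_rot: [[0.001, -0.972, 0.236], [0.0, 0.236, 0.972], [-1.0, -0.001, 0.0]]
contact_force: [4.7, -1.4, 2.5]
opening: 14.0
```

```bash
python3 go.py
```

```text
t 14.38 rackpos [64.2 95.6 26.7] F rack [ 4.87 -0.24  2.48] open 14.0 J [ 0.12  0.61  1.69 -0.    0.84 -1.21]
```

step_arm:
  slide:
    - [0,0.007,0]
    - [0,0.014,0]
    - [0,0.014,0]
  twist:
    - [0,0,0]
    - [0,0,0]
    - [0,0,0]
  hand: [0.15,0.15,0.15]

```text
time: 14.63
ee_pos: [651.5, 81.9, 26.9]
ee_rot: [[0.002, -0.972, 0.236], [-0.0, 0.236, 0.972], [-1.0, -0.002, 0.001]]
contact_force: [6.9, -1.8, 1.3]
opening: 13.8
```

step_arm:
  slide:
    - [0,0.006,0]
    - [0,0.006,0]
  twist:
    - [0,0,0]
    - [0,0,0]
  hand: [0.15,0.15]

```text
time: 14.8
ee_pos: [651.5, 82.0, 27.1]
ee_rot: [[0.003, -0.972, 0.236], [-0.0, 0.236, 0.972], [-1.0, -0.003, 0.001]]
contact_force: [8.6, -2.3, 0.5]
opening: 13.7
```

```bash
python3 go.py
```

```text
t 14.8 rackpos [63.7 95.7 27.1] F rack [ 8.92 -0.2   0.47] open 13.7 J [ 0.12  0.61  1.69 -0.    0.84 -1.21]
```

step_arm:
  slide:
    - [0,0.005,0]
    - [0,0.01,0]
    - [0,0.01,0]
  twist:
    - [0,0,0]
    - [0,0,0]
    - [0,0,0]
  hand: [0.15,0.15,0.15]

```text
time: 15.05
ee_pos: [651.4, 82.0, 27.4]
ee_rot: [[0.005, -0.972, 0.236], [-0.0, 0.236, 0.972], [-1.0, -0.005, 0.001]]
contact_force: [11.1, -4.4, 1.2]
opening: 13.9
```

```bash
python3 go.py
python3 - <<'E'
from h import *
from station import capture
for n,b in (("scene",(235,135,355,245)),):
    c=capture(n); crop(c,b,n+"13.png",f=6)
E
```

```text
t 15.05 rackpos [63.6 95.7 27.4] F rack [11.85 -1.63  1.17] open 13.9 J [ 0.12  0.61  1.69 -0.    0.84 -1.21]
```

View pics/scene13.png

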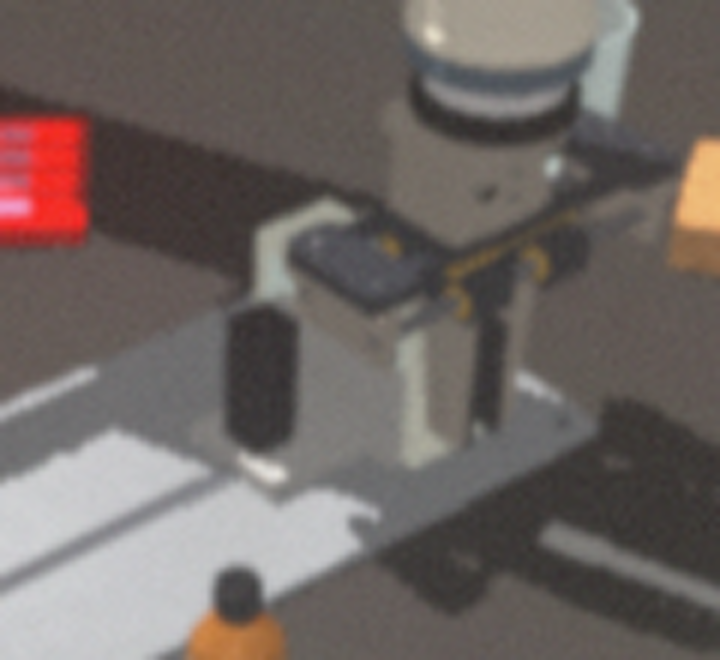

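step_arm:
  slide:
    - [0,-0.03,0]
    - [0,-0.1,0]
    - [0,-0.25,0]
    - [0,-0.4,0]
    - [0,-0.4,0]
  twist:
    - [0,0,0]
    - [0,0,0]
    - [0,0,0]
    - [0,0,0]
    - [0,0,0]
  hand: [0.15,0.15,0.15,0.15,0.15]

```text
time: 15.52
ee_pos: [689.2, 72.6, 26.2]
ee_rot: [[-0.0, -0.972, 0.236], [0.0, 0.236, 0.972], [-1.0, 0.0, 0.0]]
contact_force: [-0.2, 0.2, 0.7]
opening: 13.9
```

step_arm:
  slide:
    - [-0.3,0,0]
    - [-0.6,0,0]
    - [-0.9,0,0]
    - [-1,0,0]
    - [-1,0,0]
  twist:
    - [0,0,0]
    - [0,0,0]
    - [0,0,0]
    - [0,0,0]
    - [0,0,0]
  hand: [0.5,0.5,0.5,0.5,0.5]

```text
time: 15.93
ee_pos: [688.6, 73.4, 129.2]
ee_rot: [[0.003, -0.972, 0.236], [0.001, 0.236, 0.972], [-1.0, -0.003, 0.001]]
contact_force: [0.8, -0.1, -0.6]
opening: 44.8
```

step_arm:
  slide:
    - [-0.2,0.3,-0.3]
    - [-0.4,0.6,-0.6]
    - [-0.4,0.9,-0.9]
    - [-0.4,1,-1]
    - [-0.4,1,-1]
  twist:
    - [0,0,0]
    - [0,0,0]
    - [0,0,0]
    - [0,0,0]
    - [0,0,0]
  hand: [0.5,0.5,0.5,0.5,0.5]

```text
time: 16.35
ee_pos: [561.1, -2.4, 164.6]
ee_rot: [[-0.006, -0.972, 0.237], [-0.001, 0.237, 0.972], [-1.0, 0.006, -0.002]]
contact_force: [-0.5, -0.6, -0.1]
opening: 46.2
```

step_arm:
  slide:
    - [0,0.2,-0.4]
    - [0,0.2,-0.8]
    - [0,0.2,-1]
    - [0,0.2,-1]
  twist:
    - [0,0,0]
    - [0,0,0]
    - [0,0,0]
    - [0,0,0]
  hand: [0.5,0.5,0.5,0.5]

```text
time: 16.68
ee_pos: [522.1, -95.6, 164.9]
ee_rot: [[-0.003, -0.971, 0.238], [-0.0, 0.238, 0.971], [-1.0, 0.003, -0.001]]
contact_force: [0.0, 0.0, -0.1]
opening: 45.8
```

step_arm:
  slide:
    - [0,0,-0.4]
    - [0,0,-0.8]
    - [0,0,-1]
    - [0,0,-1]
  twist:
    - [0,0,0]
    - [0,0,0]
    - [0,0,0]
    - [0,0,0]
  hand: [0.5,0.5,0.5,0.5]

```text
time: 17.02
ee_pos: [499.6, -192.4, 165.1]
ee_rot: [[-0.002, -0.971, 0.238], [0.0, 0.238, 0.971], [-1.0, 0.002, -0.0]]
contact_force: [0.3, -0.5, -0.8]
opening: 45.6
```

```bash
python3 go.py 0 18 155
cat > look.py <<'E'
import sys
from h import *
from station import capture
k=sys.argv[1]
p=pickle.load(open("rack.pkl","rb")).copy(); 
for n,b in (("scene",(240,150,340,235)),("top",(185,140,275,200))):
    c=capture(n); pickle.dump(c,open(n+k+".pkl","wb")); crop(c,b,n+k+".png",f=7)
    seg=[]
    for i in range(4): seg+=boxsegs(p,-68,52,p[4]-12*(i+1),p[4]-12*i,8,84,(0,0,255))
    seg+=boxsegs(p,-50,50,p[4],p[4]+8,8,84,(255,0,255))
    crop(c,b,n+k+"o.png",seg,f=7)
E
python3 look.py 14
```

```text
slide [ 0.1   -0.187  2.248] twist [-0.004 -0.001 -0.004]
t 17.02 rackpos [ -19.2 -206.8  165.1] F rack [ 0.44 -0.37 -0.81] open 45.6 J [-0.37  0.27  1.87 -0.    1.   -1.7 ]
```

View pics/scene14.png

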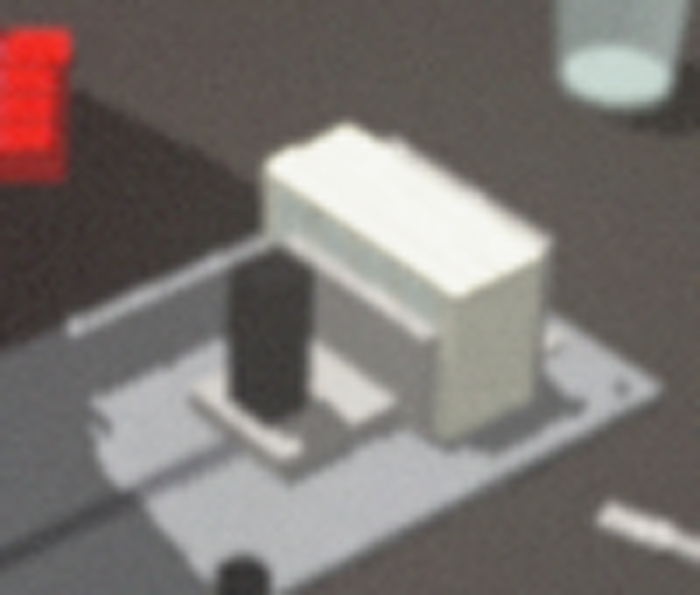

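View pics/top14.png

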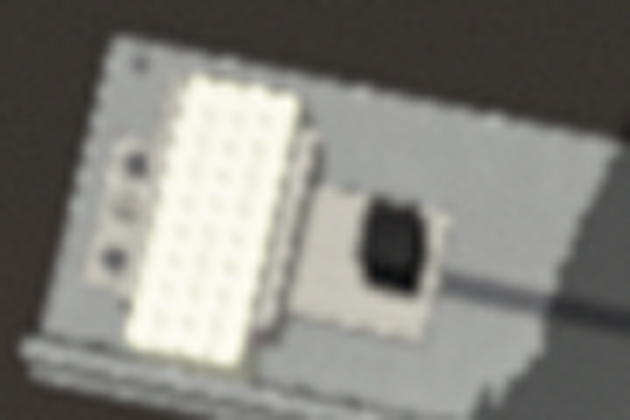

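View pics/scene14o.png

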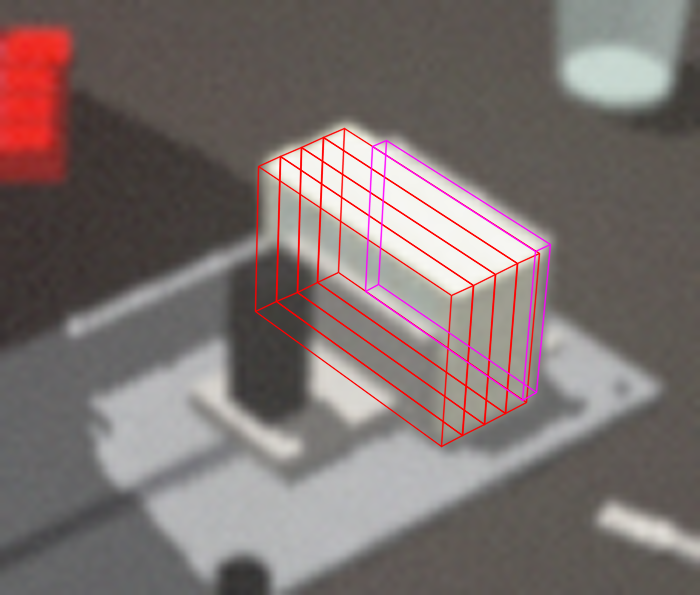

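View pics/top14o.png

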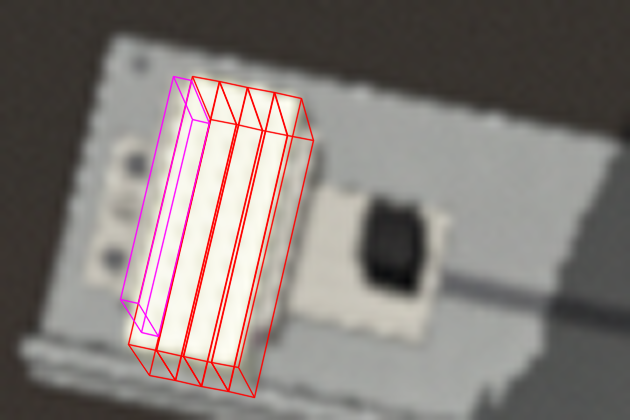

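step_arm:
  slide:
    - [0,-0.1,0.4]
    - [0,-0.19,0.8]
    - [0,-0.19,1]
    - [0,-0.19,1]
  twist:
    - [0,0,0]
    - [0,0,0]
    - [0,0,0]
    - [0,0,0]
  hand: [0.5,0.5,0.5,0.5]

```text
time: 17.45
ee_pos: [543.5, -92.4, 165.8]
ee_rot: [[-0.001, -0.973, 0.232], [0.002, 0.232, 0.973], [-1.0, 0.001, 0.002]]
contact_force: [-0.0, 0.3, -0.4]
opening: 46.1
```

step_arm:
  slide:
    - [0,0,0.4]
    - [0,0,0.8]
    - [0,0,1]
    - [0,0,1]
    - [0,0,1]
  twist:
    - [0,0,0]
    - [0,0,0]
    - [0,0,0]
    - [0,0,0]
    - [0,0,0]
  hand: [0.5,0.5,0.5,0.5,0.5]

```text
time: 17.87
ee_pos: [565.7, 1.3, 166.0]
ee_rot: [[-0.001, -0.973, 0.232], [-0.0, 0.232, 0.973], [-1.0, 0.001, -0.0]]
contact_force: [-0.4, -0.5, -0.3]
opening: 46.1
```

```bash
python3 go.py 1.3 18.6 66
```

```text
slide [ 0.999 -0.022  0.216] twist [ 0.007 -0.001 -0.002]
t 17.87 rackpos [ -0.7  -3.  166. ] F rack [-0.28 -0.56 -0.33] open 46.1 J [-0.    0.31  1.81 -0.    1.02 -1.34]
```

step_arm:
  slide:
    - [0,-0.02,0.1]
    - [0,-0.02,0.216]
    - [0.3,-0.02,0.216]
    - [0.6,-0.02,0.216]
    - [0.85,-0.02,0.216]
    - [0.99,-0.02,0.216]
    - [0.99,-0.02,0.216]
    - [0.99,-0.02,0.216]
  twist:
    - [0.007,0,0]
    - [0.007,0,0]
    - [0.007,0,0]
    - [0.007,0,0]
    - [0.007,0,0]
    - [0.007,0,0]
    - [0.007,0,0]
    - [0.007,0,0]
  hand: [0.5,0.5,0.5,0.5,0.5,0.5,0.5,0.5]

```text
time: 18.53
ee_pos: [572.7, 20.1, 67.2]
ee_rot: [[-0.002, -0.971, 0.24], [0.0, 0.24, 0.971], [-1.0, 0.002, -0.0]]
contact_force: [0.2, -0.8, 0.2]
opening: 46.1
```

```bash
python3 go.py 1.3 18.6 66
```

```text
slide [0.012 0.004 0.017] twist [-0.008 -0.001 -0.003]
t 18.53 rackpos [ 1.7 16.9 67.2] F rack [ 0.38 -0.77  0.15] open 46.1 J [ 0.03  0.45  1.86  0.    0.83 -1.3 ]
```

step_arm:
  slide:
    - [0.01,0,0.015]
    - [0.01,0,0.015]
  twist:
    - [-0.008,0,0]
    - [-0.008,0,0]
  hand: [0.5,0.5]

```text
time: 18.7
ee_pos: [574.5, 21.8, 67.8]
ee_rot: [[0.002, -0.972, 0.235], [0.0, 0.235, 0.972], [-1.0, -0.002, 0.001]]
contact_force: [0.2, 0.4, 0.2]
opening: 46.2
```

step_arm:
  slide:
    - [0,0,0]
    - [0,0,0]
    - [0,0,0]
    - [0,0,0]
    - [0,0,0]
    - [0,0,0]
  twist:
    - [0,0,0]
    - [0,0,0]
    - [0,0,0]
    - [0,0,0]
    - [0,0,0]
    - [0,0,0]
  hand: [0,0,0,0,0,0]
  force: 30

```text
time: 19.2
ee_pos: [573.7, 21.6, 67.2]
ee_rot: [[0.001, -0.972, 0.235], [0.0, 0.235, 0.972], [-1.0, -0.001, 0.0]]
contact_force: [-1.0, 0.9, 6.1]
opening: 25.7
```

```bash
python3 go.py
```

```text
t 19.2 rackpos [ 2.4 18.7 67.2] F rack [-1.15  0.67  6.05] open 25.7 J [ 0.04  0.46  1.86  0.    0.83 -1.3 ]
```

Now press gently, as before (contact expected at y≈19.4).

step_arm:
  slide:
    - [0,0,0.005]
    - [0,0,0.009]
    - [0,0,0.012]
    - [0,0,0.012]
  twist:
    - [0,0,0]
    - [0,0,0]
    - [0,0,0]
    - [0,0,0]
  hand: [0,0,0,0]

```text
time: 19.53
ee_pos: [573.9, 22.2, 67.2]
ee_rot: [[0.0, -0.972, 0.235], [-0.001, 0.235, 0.972], [-1.0, -0.001, -0.001]]
contact_force: [-2.6, -4.3, 6.5]
opening: 25.7
```

```bash
python3 go.py
```

```text
t 19.53 rackpos [ 2.4 19.3 67.2] F rack [-1.48 -4.82  6.47] open 25.7 J [ 0.04  0.46  1.86 -0.    0.83 -1.3 ]
```

step_arm:
  slide:
    - [0,0,0.005]
    - [0,0,0.01]
    - [0,0,0.01]
  twist:
    - [0,0,0]
    - [0,0,0]
    - [0,0,0]
  hand: [0,0,0]

```text
time: 19.78
ee_pos: [573.9, 22.3, 67.2]
ee_rot: [[-0.0, -0.972, 0.235], [-0.002, 0.235, 0.972], [-1.0, -0.0, -0.002]]
contact_force: [-2.8, -9.1, 8.2]
opening: 25.5
```

```bash
python3 go.py
```

```text
t 19.78 rackpos [ 2.3 19.4 67.2] F rack [-0.61 -9.48  8.22] open 25.5 J [ 0.04  0.46  1.86 -0.    0.83 -1.29]
```

step_arm:
  slide:
    - [0,0,0.005]
    - [0,0,0.01]
    - [0,0,0.013]
    - [0,0,0.013]
    - [0,0,0.013]
    - [0,0,0.013]
    - [0,0,0.013]
    - [0,0,0.013]
    - [0,0,0.013]
  twist:
    - [0,0,0]
    - [0,0,0]
    - [0,0,0]
    - [0,0,0]
    - [0,0,0]
    - [0,0,0]
    - [0,0,0]
    - [0,0,0]
    - [0,0,0]
  hand: [0,0,0,0,0,0,0,0,0]

```text
time: 20.53
ee_pos: [573.9, 22.3, 67.2]
ee_rot: [[-0.001, -0.972, 0.234], [-0.004, 0.234, 0.972], [-1.0, -0.0, -0.004]]
contact_force: [-3.7, -15.6, 9.1]
opening: 25.4
```

```bash
python3 go.py
```

```text
t 20.53 rackpos [ 2.4 19.4 67.2] F rack [  0.13 -16.03   9.11] open 25.4 J [ 0.04  0.46  1.86 -0.    0.83 -1.29]
```

step_arm:
  slide:
    - [0,0,0.003]
    - [0,0,0.003]
    - [0,0,0.003]
    - [0,0,0.003]
  twist:
    - [0,0,0]
    - [0,0,0]
    - [0,0,0]
    - [0,0,0]
  hand: [0,0,0,0]

```text
time: 20.87
ee_pos: [573.9, 22.3, 67.2]
ee_rot: [[-0.001, -0.972, 0.234], [-0.004, 0.234, 0.972], [-1.0, -0.0, -0.004]]
contact_force: [-4.6, -16.8, 9.0]
opening: 26.0
```

step_arm:
  slide:
    - [0,0,-0.01]
    - [0,0,-0.02]
    - [0,0,-0.026]
    - [0,0,-0.026]
  twist:
    - [0,0,0]
    - [0,0,0]
    - [0,0,0]
    - [0,0,0]
  hand: [0,0,0,0]

```text
time: 21.2
ee_pos: [573.9, 22.3, 67.1]
ee_rot: [[0.001, -0.972, 0.235], [-0.0, 0.235, 0.972], [-1.0, -0.001, -0.0]]
contact_force: [-1.6, -2.5, 6.2]
opening: 25.8
```

```bash
python3 go.py
```

```text
t 21.2 rackpos [ 2.4 19.4 67.1] F rack [-0.97 -2.8   6.17] open 25.8 J [ 0.04  0.46  1.86 -0.    0.83 -1.3 ]
```

Relieved without moving back; release and lift away.

step_arm:
  slide:
    - [0,0,-0.003]
    - [0,0,-0.003]
    - [0,0,-0.003]
    - [0,0,-0.003]
    - [0,0,-0.003]
  twist:
    - [0,0,0]
    - [0,0,0]
    - [0,0,0]
    - [0,0,0]
    - [0,0,0]
  hand: [0.45,0.45,0.45,0.45,0.45]

```text
time: 21.62
ee_pos: [573.5, 22.5, 66.4]
ee_rot: [[-0.0, -0.972, 0.235], [0.0, 0.235, 0.972], [-1.0, 0.0, -0.0]]
contact_force: [-0.4, 0.1, -0.5]
opening: 41.4
```

step_arm:
  slide:
    - [-0.2,0,0]
    - [-0.5,0,0]
    - [-0.8,0,0]
    - [-1,0,0]
    - [-1,0,0]
  twist:
    - [0,0,0]
    - [0,0,0]
    - [0,0,0]
    - [0,0,0]
    - [0,0,0]
  hand: [0.45,0.45,0.45,0.45,0.45]

```text
time: 22.03
ee_pos: [576.3, 22.7, 171.0]
ee_rot: [[0.007, -0.972, 0.235], [0.0, 0.235, 0.972], [-1.0, -0.007, 0.002]]
contact_force: [0.6, -1.0, 0.1]
opening: 41.4
```

step_arm:
  slide:
    - [0,0.1,-0.4]
    - [0,0.2,-0.8]
    - [0,0.2,-1]
    - [0,0.2,-1]
  twist:
    - [0,0,0]
    - [0,0,0]
    - [0,0,0]
    - [0,0,0]
  hand: [0.5,0.5,0.5,0.5]

```text
time: 22.37
ee_pos: [528.8, -72.8, 165.8]
ee_rot: [[-0.002, -0.971, 0.237], [-0.001, 0.237, 0.971], [-1.0, 0.001, -0.001]]
contact_force: [0.7, -0.2, -0.2]
opening: 46.2
```

step_arm:
  slide:
    - [0,0,-0.4]
    - [0,0,-0.8]
    - [0,0,-1]
    - [0,0,-1]
  twist:
    - [0,0,0]
    - [0,0,0]
    - [0,0,0]
    - [0,0,0]
  hand: [0.5,0.5,0.5,0.5]

```text
time: 22.7
ee_pos: [506.5, -169.8, 165.9]
ee_rot: [[-0.001, -0.971, 0.238], [-0.001, 0.238, 0.971], [-1.0, 0.0, -0.001]]
contact_force: [-0.3, 0.3, -0.0]
opening: 46.1
```

```bash
python3 go.py; python3 look.py 15; python3 -c "
import pickle,cv2
for n in('scene','top'): cv2.imwrite('pics/%s15f.png'%n,cv2.resize(pickle.load(open(n+'15.pkl','rb'))['image'][:,:,::-1],(800,600)))"
```

```text
t 22.7 rackpos [ -17.9 -183.1  165.9] F rack [-0.37  0.2  -0.02] open 46.1 J [-0.33  0.27  1.87 -0.    1.   -1.66]
```

View pics/scene15.png

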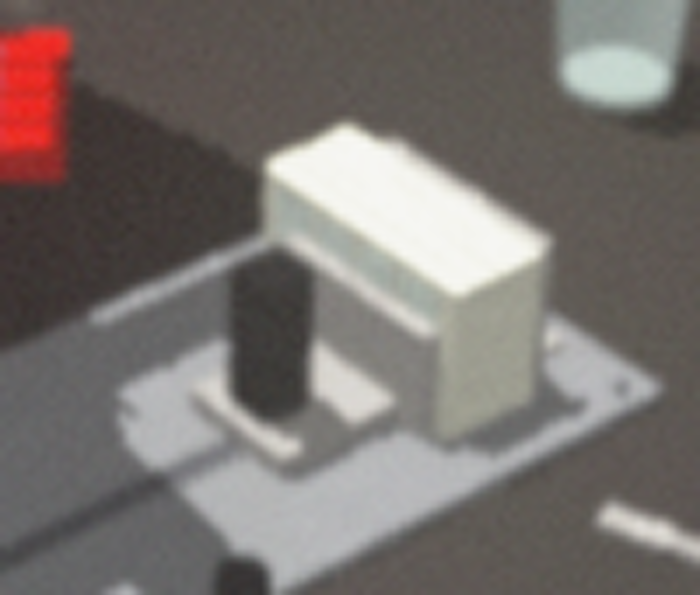

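View pics/top15.png

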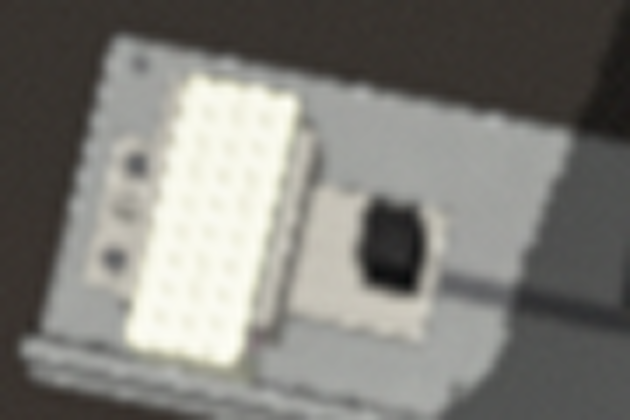

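View pics/scene15f.png

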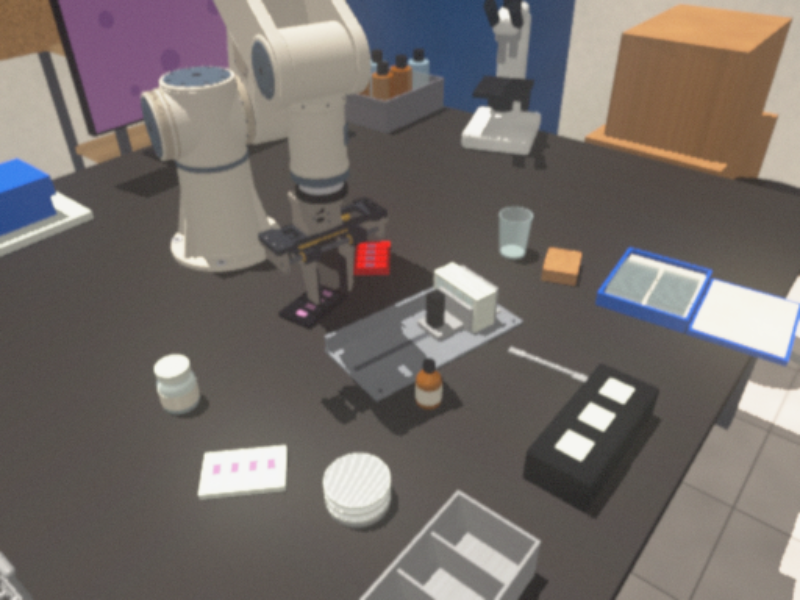

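```bash
python3 - <<'E'
from h import *
p=pickle.load(open("rack.pkl","rb"))
s=pickle.load(open("scene15.pkl","rb"));t=pickle.load(open("top15.pkl","rb"))
ob=[(t,[185,140],(193,75),(60,24,84)),(t,[185,140],(302,97),(60,-24,84)),(t,[185,140],(242,368),(-60,-24,84)),(t,[185,140],(127,346),(-60,24,84)),
(s,[240,150],(345,122),(-60,24,84)),(s,[240,150],(551,242),(60,24,84)),(s,[240,150],(455,297),(60,-24,84)),(s,[240,150],(265,165),(-60,-24,84)),(s,[240,150],(440,438),(60,-24,8))]
def res(v,sel=None):
    r=[]
    for c,o,px,P in ob:
        if sel is not None and c is not sel: continue
        w=r2w(p[:3],Rz(v[2])@np.array(P,float)+[v[0],v[1],0])
        r.append(proj(c,w)[0]-(np.array(o)+np.array(px)/7-.5))
    return np.array(r).ravel()
for sel in(None,t,s):
    f=least_squares(lambda v:res(v,sel),[-8,95,0]);print(f.x.round(3),np.abs(f.fun).max().round(2))
E
```

```text
[-8.1260e+00  9.4479e+01  8.0000e-03] 1.35
[-7.8350e+00  9.2985e+01  5.0000e-03] 0.39
[-9.7670e+00  9.6966e+01  6.0000e-03] 1.07
```

Row centre x ≈ −8 mm (flush), yaw ≈ 0, y ≈ 95 (against the stop). Handing in.

```bash
python3 -c "
from station import close_job
print(close_job())"
```

```text
the job is handed in; nothing more can be done
None
```

I stood the row upright with the follower, pushed all four cassette ends against the fence, and pressed the row home again. I then let go of the follower where it stood and backed the arm off. The job was handed in at about 23 s; it reports no verdict.

**Pressing:** I pressed twice. The wrist read about 17 N each time, held for about 0.3 to 0.8 s. Allowing about 2.5 N for follower drag, that is roughly 14 to 15 N on the backstop. The highest reading I saw against the cassettes' ends was about 12 N.

**Row position:** The last pictures show four upright cassettes in one block with level ends. Both cameras together put the row's centre at rack x of about -8.1 mm (flush is -8) and its angle at about 0.008 rad.

**Follower:** It stalled at the same point on both presses and did not move back when I eased off. No gap shows between it and the row.

**Bystanders:** Those in the last overview picture look unmoved. I judged this by eye, not by measurement.

**Disagreements:**
- The top and scene cameras differ by about 2 mm in x and 4 mm along the row, more than the 2 mm calibration.
- The arm's contact point put the backstop about 2 mm further along the rack than my first camera fit. I relied on the arm's contact for the push.

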